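Fill the sloping kit tray and stack the emptied tray

TASK

Put the two power modules from the part-filled tray on the table into the two free pockets of the sloping kit tray, so that all four of its modules sit flat on the pocket floors, plate outward. Then stack the emptied tray squarely on the other empty tray, its foot nested inside the rim. Set things down rather than dropping them, and leave the other empty tray and everything else on the bench where they are.

Things in the scene. Friction and masses are not known exactly. Their poses are not given: they have to be found in the camera images.
- kit_tray: Light grey tray like tray_a and tray_b (see those for pockets and walls), clipped on a fixed steel stand at a 25 degree slope: z is normal to its floor and leans 25 degrees from vertical away from the robot; y runs level along the row; -x is the upper edge, nearest the robot. Origin: centre of its underside, 42 mm above the table. Two pockets hold modules (which two varies); the free two show a black pad.
- tray_a: Loose light grey tray to empty, 250 g, flat on table, two modules in it. 80 (x) x 200 (y) x 36 (z) mm, origin under its centre. Pockets 70 (x) x 42 (y) mm centred at x=0, y=-74,-26,26,74; floor at z=9. Outer wall 5 thick, top z=36. Cross walls top z=30: 10 mm thick at y=0 (pinch this once emptied), 6 thick at y=+-50. Foot 64x184x5 mm nests in another tray's outer wall, 3 mm play, origins then 31 mm apart.
- tray_b: Loose empty tray, 300 g, flat on the table: the start of the stack of empties. Same shape, size and axes as tray_a; origin under its centre. tray_a and tray_b may lie on either side of the robot. tray_a may be nested on it either way round in yaw.
- module1: Power module, about 160 g: black block 62 (x) x 34 (y) x 24 (z) mm, with an upright aluminium heat-sink plate 12 (x) x 30 (y) mm centred on top, z = 24 to 62: pinch its 12 mm. Origin: centre of the block's underside; z up through the plate; x and y along its tray's. Starts in a pocket of the sloping kit tray.
- module2: Power module, about 160 g: black block 62 (x) x 34 (y) x 24 (z) mm, with an upright aluminium heat-sink plate 12 (x) x 30 (y) mm centred on top, z = 24 to 62: pinch its 12 mm. Origin: centre of the block's underside; z up through the plate; x and y along its tray's. Starts in a pocket of the sloping kit tray.
- module3: Power module, about 160 g: black block 62 (x) x 34 (y) x 24 (z) mm, with an upright aluminium heat-sink plate 12 (x) x 30 (y) mm centred on top, z = 24 to 62: pinch its 12 mm. Origin: centre of the block's underside; z up through the plate; x and y along its tray's. Starts in tray_a, pocket y = -74 mm.
- module4: Power module, about 160 g: black block 62 (x) x 34 (y) x 24 (z) mm, with an upright aluminium heat-sink plate 12 (x) x 30 (y) mm centred on top, z = 24 to 62: pinch its 12 mm. Origin: centre of the block's underside; z up through the plate; x and y along its tray's. Starts in tray_a, pocket y = +26 mm.
- transformer: Bystander: small transformer, 50 x 44 x 44 mm high, origin under its centre, standing between the robot and the sloping tray.
- capacitor: Bystander: black can capacitor, 34 mm diameter, 45 mm high, standing between the robot and the sloping tray.
- screwdriver: Bystander: screwdriver, 170 mm long, lying on the table.
- meter: Bystander: black handheld meter, 150 x 75 x 32 mm, lying on the table.
- board: Bystander: black circuit board, 110 x 160 mm, 8 mm high, lying behind the sloping tray.
- spool: Bystander: wire spool, 52 mm diameter, 46 mm high, standing behind the sloping tray.
There are look-alikes about, which are no part of the job. Leave any pink look-alike of the module4 alone.

How it is judged:
On the way, in this order (a step that is already met when the one before it is completed fails the run):
1. all four modules sit flat in the pockets of the sloping kit tray (z of module1 in the frame of kit_tray between 0.006 and 0.012 m and x of module1 in the frame of kit_tray between -0.008 and 0.008 m and y of module1 in the frame of kit_tray between -0.082 and 0.082 m and angle between the z axis of each of module1, module2, module3, module4 and the z axis of kit_tray, either way round below 0.1 rad and z of module2 in the frame of kit_tray between 0.006 and 0.012 m and x of module2 in the frame of kit_tray between -0.008 and 0.008 m and y of module2 in the frame of kit_tray between -0.082 and 0.082 m and z of module3 in the frame of kit_tray between 0.006 and 0.012 m and x of module3 in the frame of kit_tray between -0.008 and 0.008 m and y of module3 in the frame of kit_tray between -0.082 and 0.082 m and z of module4 in the frame of kit_tray between 0.006 and 0.012 m and x of module4 in the frame of kit_tray between -0.008 and 0.008 m and y of module4 in the frame of kit_tray between -0.082 and 0.082 m), for 0.2 s.
2. the emptied tray is nested on the other empty tray (z of tray_a in the frame of tray_b between 0.0285 and 0.033 m and horizontal distance between tray_a and tray_b below 0.007 m and angle between the y axis of tray_a and the y axis of tray_b, either way round below 0.08 rad and angle between each of tray_a, tray_b's own z axis and vertical below 0.06 rad), for 0.2 s.
At the end, for the whole second after the job is handed in: All four modules in the kit tray's pockets, within 3 mm of floor height, 8 mm of the row's centre line, 0.1 rad of its z. Emptied tray 28.5 to 33 mm above the other, within 7 mm sideways, long axes within 0.08 rad, both level within 0.06 rad. All at rest (under 0.02 m/s) (all of step 1 and all of step 2 and linear speed of each of module1, module2, module3, module4, tray_a, tray_b below 0.02 m/s); the robot touches nothing.
It fails at once if a bystander is pushed more than 30 mm (distance of any of transformer, capacitor, screwdriver, meter, board, spool from where it was at the start of the episode above 0.03 m).
It fails at once if the lower empty tray is shoved more than 30 mm (distance of tray_b from where it was at the start of the episode above 0.03 m).
It fails at once if a module or the tray is dropped: it moves faster than 0.6 m/s (a fall of about 18 mm) while the fingers do not touch it ((linear speed of module1 above 0.6 m/s and contact force between the fingers and module1 below 0.05 N) or (linear speed of module2 above 0.6 m/s and contact force between the fingers and module2 below 0.05 N) or (linear speed of module3 above 0.6 m/s and contact force between the fingers and module3 below 0.05 N) or (linear speed of module4 above 0.6 m/s and contact force between the fingers and module4 below 0.05 N) or (linear speed of tray_a above 0.6 m/s and contact force between the fingers and tray_a below 0.05 N)).
It also fails if it takes over 72 s, if anything falls off the work surface, if the arm or the gripper's body presses on something with over 40 N, if the wrist force passes 120 N, or if a joint passes its speed limit or range.

ROBOT

A 6-joint arm with a two-finger parallel gripper is mounted at the origin on the work surface. World frame = base frame: x ahead of the robot, y to its left, z up, the work surface at z = 0. Lengths are in m, angles in rad, forces in N, time in s.
With the tool pointing down it reaches from about 0.425 to 0.95 m from the base axis. Payload 3.5 kg.
Tool frame: the origin (TCP) lies midway between the tips of the shut fingers; the grasp point (between the pads) lies 19 mm behind it (ctrl.tcp_to_grasp is the distance from the TCP to the grasp point, in m); z points along the fingers, x is the direction in which the jaws open and shut, and the axes are right-handed (so a half turn about z gives the same grasp; the last joint's range is limited). The gripper opens to 85 mm and grips with 20 to 120 N. Pads are 22 mm wide; open, the fingers measure 114 mm over their backs; the gripper's body (76 mm by 85 mm) begins 54 mm behind the grasp point. The pads swing forward as they close: fully open they stand 13 mm farther back than shut.
Start: joints at [1.065, 0.286, 1.577, -0, 1.279, -0.15], TCP at [0.235, 0.633, 0.231] pointing down, gripper open.
Joint ranges: [-2.77, 2.77], [-0.9, 2.22], [0.21, 2.48], [-1.53, 4.67], [0.24, 2.81], [-2.84, 2.84]. Speed limits (rad/s): [2.79, 2.79, 3.14, 3.14, 3.14, 3.14].

INTERFACE

Orientations are given as a unit quaternion [x, y, z, w].
In Python, from plant import ctrl, cams, workorder, spotter gives the robot as it stands. The module is installed in compiled form; this text tells all that it offers.
- The arm moves only by the tool send_rows, never from a script. Its argument "motion" is one flat list of numbers, 5 for each row, row after row: the shift along the tool's x, y, z in cm, then the turn about the tool's z in rad, then the finger opening in cm, from 0 to 8.54. In form: [tx, ty, tz, spin, gripper, tx, ty, tz, spin, gripper, ...]. A call has 1 to 12 rows; each row shifts and turns the pose as measured when the row begins, along the tool's axes as they then stand; what a row does not reach is not made up. A row lasts 1/10 s, in which the tool goes at most 50 mm and 8.59 degrees, less where a joint would pass 70% of its speed; a pose out of reach is approached as far as the arm can. A call is refused whole if a number of a shift passes 5 or a number of a turn 0.15, either way. A call with a gripper value outside its range is refused whole. The fingers move at their own pace and stop on an object; "grip_force" is the grip in N (left out, the last holds). Time passes only in rows, so rows that do not move let the fingers close. It gives the time, the measured TCP pose, the force and the opening at its end, in the units of the state.
- ctrl.get_state(): the state, without advancing time (a new reading comes with each control period).
- cams.read_camera(name): name is "scene" or "top"; returns (picture, depth): 420x560x3 uint8, red, green, blue; 420x560 float32, m along the optical axis (not along the pixel's ray), 0 where there is no reading.
- cams.camera_params(name): a dict with "fx", "fy", "cx", "cy" (pixels), "xyz" and "attitude" of the camera in the world. Camera axes: x right, y down, z forward; pixel columns grow to the right and rows downward; lengths in m; the calibration is good to about 2 mm. A picture is of the moment at which its call begins. camera_params takes no time and is no camera call.
- workorder.sign_off(): hands the job in, once; it reports no verdict.
Trained networks look in the newest picture that a camera, given by its name, has taken for a name from the list of things; names that differ only in an ending like _2 or _b are one class to them, and where a whole thing is asked for, a point or a joint stands for the part that bears it (a point fixed in the world has none). Each returns a list of dicts, best first, with "conf" (0 to 1); they miss things now and then, are a little off and sometimes report something else, mostly with a low value. They report only what shows in the picture. A call takes as long as a camera call. They do not tell look-alikes from the thing itself.
- spotter.trace(target, camera): "mask" (420x560 bool, what is visible of it) and "bbox" ([left, top, width, height] in pixels, round what is visible of it).
The state is a dict: "time": time; "qpos": joint angles; "dq": joint speeds; "joint_efforts": joint torques, N m; "eef_pos": TCP position; "tcp_rot": TCP orientation; "contact_force": force on the tool from outside, world axes, zero at the start; "wrist_torque": the same for the moment, N m; "opening": opening from 0.0 (shut) to 1.0 (fully open).
Only numpy, scipy, OpenCV 4.12 (cv2) and the standard library are available. Lean on these libraries where they do the work, as an engineer would, in place of code of your own. Each camera call takes 0.05 s, during which the arm holds its last target.

## Working session

There is one attempt and no reset: what is moved stays moved. The work goes in short steps, Python scripts to look and compute and a tool call to move; the robot and the scene stay as the last step left them, time stands still between calls to the robot, and variables do not carry over. Pictures are saved under pics/ and viewed, and the job is handed in when it is done.

Besides the shell and the picture viewer there is one more tool, called as name(argument=value, ...) on one line, values as JSON. send_rows: Moves the arm, as the interface text tells. Its arguments: {"type":"object","properties":{"motion":{"type":"array","items":{"type":"number"}},"grip_force":{"type":"number"}},"required":["motion"]}

```bash
mkdir -p pics; ls
cat > h.py <<'E'
import numpy as np, cv2
from plant import ctrl, cams, workorder, spotter
from scipy.spatial.transform import Rotation as R
def cam(n):
    return cams.read_camera(n), cams.camera_params(n)
def pts(depth,p):
    v,u=np.mgrid[0:420,0:560]
    c=np.stack([(u-p['cx'])/p['fx']*depth,(v-p['cy'])/p['fy']*depth,depth],-1)
    A=np.array(p['attitude'])
    M=R.from_quat(A).as_matrix() if A.size==4 else A.reshape(3,3)
    return c@M.T+np.array(p['xyz'])
E
python3 - <<'E'
from h import *
for n in ['scene','top']:
    (im,d),p=cam(n); print(n,p)
    cv2.imwrite(f'pics/{n}0.png',im[:,:,::-1]); np.savez(f'{n}0.npz',im=im,P=pts(d,p),d=d)
print(ctrl.get_state(), ctrl.tcp_to_grasp)
E
```

```text
pics
scene {'fx': 423.3415395790497, 'fy': 423.3415395790497, 'cx': 282.60426215301277, 'cy': 201.35402874519949, 'xyz': array([ 1.22179412, -0.06536852,  0.73282527]), 'attitude': array([ 0.66200655,  0.6529856 , -0.25813311, -0.26215345])}
top {'fx': 499.9325075328809, 'fy': 499.9325075328809, 'cx': 271.4762506064006, 'cy': 204.0364810274547, 'xyz': array([ 0.43523046, -0.03483671,  1.15275301]), 'attitude': array([ 0.71019726, -0.70143841,  0.04428842, -0.04052834])}
{'time': 0.1, 'qpos': array([ 1.06501409e+00,  2.87101615e-01,  1.57803913e+00, -9.81415173e-06,
        1.27860778e+00, -1.50004053e-01]), 'dq': array([ 6.73632627e-05, -2.98888699e-03, -3.99544826e-03, -4.53790388e-04,
        1.92120109e-03, -5.59908085e-04]), 'joint_efforts': array([ 7.71551677e-04, -4.07289970e+01, -2.93702531e+01, -1.29740974e-04,
        3.40536208e-03, -1.63365854e-05]), 'eef_pos': array([0.23479938, 0.63220699, 0.23006452]), 'tcp_rot': array([ 8.21071159e-01,  5.70824834e-01, -9.65001787e-04,  4.80350032e-04]), 'contact_force': array([-0.07646359,  0.15168548, -0.42646578]), 'wrist_torque': array([ 0.03028158, -0.02661261,  0.00956035]), 'opening': 0.9959612513047815} 0.0187
```

View pics/scene0.png

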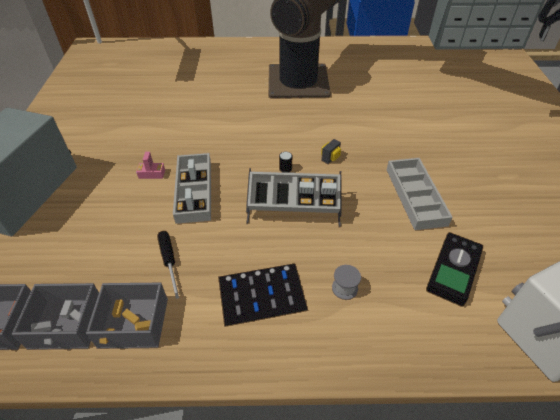

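View pics/top0.png

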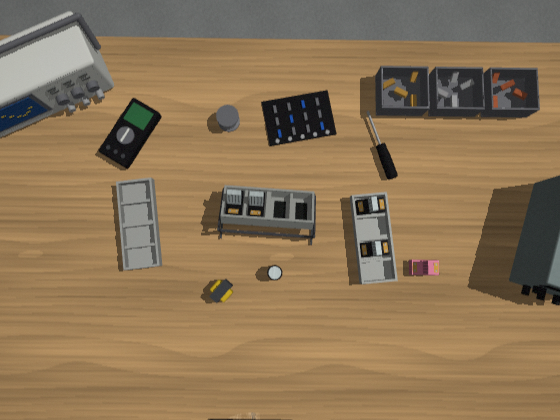

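The scene view shows tray_a with modules at (193,188), the kit tray at (294,192) with its left two pockets free, the empty tray_b at (418,193) and the pink decoy at (150,168). The top view agrees: tray_a (373,238), kit tray (267,212), tray_b (138,224).

Run:
```python
from h import *
for n in ['scene','top']:
    D=np.load(f'{n}0.npz');P=D['P']
    for t in ['tray_a','kit_tray','module3','transformer','capacitor']:
        for k,r in enumerate(spotter.trace(t,n)):
            m=r['mask']; 
            if r['conf']<.3: continue
            Q=P[m]; 
            print(n,t,round(r['conf'],2),r['bbox'],m.sum(),np.median(Q,0).round(3),Q[:,2].max().round(3), end=' ')
            if t=='tray_a':
                q=Q[(Q[:,2]>.033)&(Q[:,2]<.039)]
                if len(q)>50:
                    print('RECT',cv2.minAreaRect((q[:,:2]*1000).astype(np.float32)),len(q),end='')
            print()
            np.save(f'm_{n}_{t}_{k}.npy',m)
    print('table z',np.percentile(P[(P[...,0]>.3)&(P[...,0]<.9)&(abs(P[...,1])<.5)][:,2],[5,25,50]))
```

```text
scene tray_a 0.61 [171.0, 152.3, 39.7, 71.2] 1765 [ 0.507 -0.267  0.026] 0.733 RECT ((500.1344299316406, -270.42962646484375), (203.4068603515625, 78.75089263916016), 6.033982753753662) 325
scene tray_a 0.61 [383.9, 157.5, 70.3, 72.8] 2823 [0.532 0.264 0.02 ] 0.733 RECT ((525.392822265625, 260.6728515625), (201.4495391845703, 82.22066497802734), 7.68027925491333) 430
scene kit_tray 0.62 [320.8, 177.2, 15.3, 26.9] 453 [0.585 0.041 0.075] 0.733 
scene kit_tray 0.61 [247.4, 172.6, 91.1, 44.8] 2179 [ 0.56  -0.041  0.059] 0.733 
scene module3 0.91 [180.5, 160.3, 28.2, 23.3] 359 [ 0.483 -0.268  0.032] 0.072 
scene module3 0.87 [319.3, 176.9, 17.0, 27.1] 424 [0.586 0.041 0.076] 0.733 
scene module3 0.83 [300.5, 176.9, 13.3, 30.6] 412 [ 0.583 -0.006  0.075] 0.733 
scene module3 0.6 [138.6, 155.9, 27.2, 24.1] 502 [ 0.447 -0.38   0.022] 0.733 
scene module3 0.55 [177.3, 186.7, 26.4, 26.2] 404 [ 0.576 -0.261  0.033] 0.733 
scene transformer 0.82 [319.0, 138.1, 21.5, 26.2] 370 [0.391 0.069 0.033] 0.046 
scene capacitor 0.8 [278.0, 150.3, 15.7, 23.9] 241 [ 0.431 -0.048  0.032] 0.733 
table z [-0.
[... 531 characters left out ...]
0.553 -0.046  0.064] 1.153 
top module3 0.78 [247.2, 193.0, 17.9, 23.7] 402 [ 0.564 -0.006  0.082] 1.153 
top module3 0.7 [360.0, 240.9, 30.2, 18.0] 425 [ 0.472 -0.266  0.033] 1.153 
top module3 0.65 [222.4, 189.6, 23.1, 26.3] 400 [0.567 0.04  0.082] 1.153 
top module3 0.6 [354.5, 199.1, 32.2, 17.5] 451 [ 0.568 -0.259  0.033] 1.153 
top module3 0.57 [409.7, 260.5, 29.2, 13.5] 446 [ 0.432 -0.38   0.024] 1.153 
top transformer 0.72 [211.9, 280.2, 20.8, 25.2] 429 [0.376 0.068 0.04 ] 1.153 
top transformer 0.44 [219.8, 185.7, 93.8, 44.0] 2128 [ 0.553 -0.044  0.063] 1.153 
top capacitor 0.58 [267.6, 267.2, 13.1, 10.3] 152 [ 0.417 -0.049  0.044] 0.049 
table z [-0.00459134 -0.00222494 -0.0003005 ]
```

Run:
```python
from h import *
from scipy.optimize import least_squares
s=np.sin(np.radians(25));c=np.cos(np.radians(25))
R0=np.array([[c,0,s],[0,1,0],[-s,0,c]])
for n in ['top','scene']:
    P=np.load(f'{n}0.npz')['P'].reshape(-1,3)
    m=(abs(P[:,0]-.555)<.09)&(abs(P[:,1]+.04)<.13)&(P[:,2]>.03)&(P[:,2]<.14)
    Q=P[m]; o=np.array([.55,-.04,.042]); yaw=0.
    for it in range(15):
        M=R.from_euler('z',yaw).as_matrix()@R0
        L=(Q-o)@M
        r=L[(abs(L[:,2]-.036)<.004)&(abs(L[:,0])<.045)&(abs(L[:,1])<.105)]
        (cx,cy),(w,h),a=cv2.minAreaRect((r[:,:2]*1000).astype(np.float32))
        if w>h: a-=90; w,h=h,w
        if a>45:a-=90
        if a<-45:a+=90
        o=o+M@np.array([cx/1000,cy/1000,0]); o[2]=.042
        yaw+=np.radians(a)*.5
    print(n,o.round(4),'yaw',np.degrees(yaw).round(2),w,h,len(r),'zmed',np.median(r[:,2]))
    A=np.c_[r[:,:2],np.ones(len(r))];print('plane',np.linalg.lstsq(A,r[:,2],rcond=None)[0])
    L=(Q-o)@M
    t=L[(L[:,2]>.055)&(L[:,2]<.07)]
    for k in (-74,-26,26,74):
        q=t[abs(t[:,1]-k/1000)<.023]; 
        if len(q)>10: print(k,len(q),q.mean(0).round(4),q.min(0).round(4),q.max(0).round(4))
    # modules in tray_a
    a=np.radians(6.1); ax=np.array([np.cos(a),np.sin(a)]); ay=np.array([-ax[1],ax[0]])
    q=P[(P[:,2]>.06)&(P[:,2]<.078)]; d=q[:,:2]-np.array([.499,-.270])
    l=np.c_[d@ax,d@ay,q[:,2]]; l=l[(abs(l[:,0])<.1)&(abs(l[:,1])<.04)]
    for k in (.074,-.026):
        z=l[abs(l[:,0]-k)<.023]; print('A',k,len(z),z.mean(0).round(4),z.min(0).round(4),z.max(0).round(4), cv2.minAreaRect((z[:,:2]*1000).astype(np.float32)))
```

```text
top [ 0.5511 -0.031   0.042 ] yaw -3.48 83.5822525024414 200.13470458984375 834 zmed 0.034393478232634854
plane [ 0.00289209 -0.00066145  0.0345846 ]
26 84 [-0.0024  0.0259  0.0649] [-0.0068  0.011   0.0557] [0.0072 0.0408 0.07  ]
74 84 [-0.0021  0.0738  0.0651] [-0.0078  0.0598  0.0552] [0.0096 0.0883 0.07  ]
A 0.074 87 [ 0.0717 -0.0015  0.0687] [ 0.0565 -0.0078  0.0601] [0.0862 0.0044 0.0746] ((71.33849334716797, -1.7063779830932617), (29.671205520629883, 12.231354713439941), 0.12066952139139175)
A -0.026 92 [-0.0265  0.002   0.0686] [-0.0413 -0.0047  0.0603] [-0.0113  0.0079  0.0745] ((-26.276710510253906, 1.6425490379333496), (12.598936080932617, 29.944286346435547), 89.82451629638672)
scene [ 0.5539 -0.0309  0.042 ] yaw -3.3 82.10224151611328 199.01141357421875 819 zmed 0.034017740252487966
plane [ 9.13376046e-04 -5.49696532e-06  3.42864762e-02]
26 86 [0.0016 0.0262 0.0664] [-0.0068  0.0114  0.0565] [0.0069 0.0414 0.07  ]
74 78 [0.0023 0.0744 0.0656] [-0.0058  0.06    0.0551] [0.0069 0.0894 0.07  ]
A 0.074 77 [ 0.0756 -0.0013  0.0684] [ 0.0571 -0.0077  0.06  ] [0.0896 0.0044 0.0721] ((73.45469665527344, -1.5584583282470703), (32.58247375488281, 11.81058120727539), 1.5245825052261353)
A -0.026 69 [-0.021   0.0021  0.0683] [-0.039  -0.0042  0.0603] [-0.0081  0.0081  0.0716] ((-23.48715591430664, 1.9048962593078613), (30.862245559692383, 12.17374324798584), 0.6173627972602844)
```

```bash
cat > plan.py <<'E'
import sys; from h import *
def st():
    s=ctrl.get_state(); M=R.from_quat(s['tcp_rot']).as_matrix()
    th=np.degrees(np.arctan2(M[1,0],M[0,0]))
    return s,M,th
def show():
    s,M,th=st()
    print('t',round(s['time'],2),'p',(s['eef_pos']*1000).round(1),'th',th.round(2),'tilt',np.degrees(np.arccos(-M[2,2])).round(2),'F',s['contact_force'].round(1),'open',round(s['opening']*8.54,2),'j',s['qpos'].round(2))
def plan(goal,th=None,n=None,step=4.5,sp=.145,grip=None,quiet=False):
    """rows from present pose to goal (m), theta deg; linear interpolation"""
    s,M,t0=st(); p=s['eef_pos']; d=np.array(goal)-p
    dth=0 if th is None else np.radians(((th-t0+180)%360)-180)
    if getattr(plan,'long',0): dth-=np.sign(dth)*2*np.pi
    k=max(1,int(np.ceil(np.linalg.norm(d)*100/step)),int(np.ceil(abs(dth)/sp)))
    if n: k=n
    Z=R.from_matrix(M); rows=[]
    for i in range(k):
        f=i/k
        Mi=R.from_euler('z',dth*f).as_matrix()@M
        loc=Mi.T@(d/k)*100
        rows.append(list(loc.round(1 if i<k-1 and k>3 else 2))+[round(-dth/k,3)])
    for r in rows: print([float(x) for x in r])
E
python3 - <<'E'
from plan import *
show(); plan((.5713,-.2639,.16),-83.9)
E
```

```text
t 0.6 p [235.1 632.7 231.4] th 69.61 tilt 0.01 F [-0.1  0.4 -0.5] open 8.55 j [ 1.07  0.29  1.58 -0.    1.28 -0.15]
[-3.3, 2.9, 0.3, 0.122]
[-2.9, 3.2, 0.3, 0.122]
[-2.5, 3.6, 0.3, 0.122]
[-2.1, 3.8, 0.3, 0.122]
[-1.6, 4.1, 0.3, 0.122]
[-1.1, 4.2, 0.3, 0.122]
[-0.5, 4.3, 0.3, 0.122]
[-0.0, 4.4, 0.3, 0.122]
[0.5, 4.3, 0.3, 0.122]
[1.0, 4.2, 0.3, 0.122]
[1.5, 4.1, 0.3, 0.122]
[2.0, 3.9, 0.3, 0.122]
[2.5, 3.6, 0.3, 0.122]
[2.9, 3.3, 0.3, 0.122]
[3.3, 2.9, 0.3, 0.122]
[3.6, 2.5, 0.3, 0.122]
[3.9, 2.0, 0.3, 0.122]
[4.1, 1.5, 0.3, 0.122]
[4.2, 1.0, 0.3, 0.122]
[4.3, 0.5, 0.3, 0.122]
[4.4, -0.0, 0.3, 0.122]
[4.32, -0.57, 0.32, 0.122]
```

send_rows(motion=[-3.3, 2.9, 0.3, 0.122, 4, -2.9, 3.2, 0.3, 0.122, 4, -2.5, 3.6, 0.3, 0.122, 4, -2.1, 3.8, 0.3, 0.122, 4, -1.6, 4.1, 0.3, 0.122, 4, -1.1, 4.2, 0.3, 0.122, 4, -0.5, 4.3, 0.3, 0.122, 4, 0, 4.4, 0.3, 0.122, 4, 0.5, 4.3, 0.3, 0.122, 4, 1.0, 4.2, 0.3, 0.122, 4, 1.5, 4.1, 0.3, 0.122, 4], grip_force=40)

```text
time: 1.7
eef_pos: [0.3965, 0.1694, 0.1986]
tcp_rot: [0.996, -0.085, 0.004, -0.003]
contact_force: [0.6, -0.3, -0.3]
opening: 0.467
```

Run:
```python
from plan import *
show(); plan((.5713,-.2639,.14),-83.9)
```

```text
t 1.7 p [396.5 169.4 198.6] th -9.79 tilt 0.61 F [ 0.6 -0.3 -0.3] open 3.99 j [ 0.17 -0.26  2.19  0.    1.2   0.33]
[2.2, 3.6, 0.5, 0.118]
[2.6, 3.3, 0.5, 0.118]
[3.0, 3.0, 0.5, 0.118]
[3.3, 2.6, 0.5, 0.118]
[3.6, 2.2, 0.5, 0.118]
[3.9, 1.8, 0.6, 0.118]
[4.0, 1.3, 0.6, 0.118]
[4.2, 0.8, 0.6, 0.118]
[4.2, 0.3, 0.6, 0.118]
[4.2, -0.2, 0.6, 0.118]
[4.19, -0.67, 0.57, 0.118]
```

send_rows(motion=[2.2, 3.6, 0.5, 0.118, 4, 2.6, 3.3, 0.5, 0.118, 4, 3.0, 3.0, 0.5, 0.118, 4, 3.3, 2.6, 0.5, 0.118, 4, 3.6, 2.2, 0.5, 0.118, 4, 3.9, 1.8, 0.6, 0.118, 4, 4.0, 1.3, 0.6, 0.118, 4, 4.2, 0.8, 0.6, 0.118, 4, 4.2, 0.3, 0.6, 0.118, 4, 4.2, -0.2, 0.6, 0.118, 4, 4.2, -0.7, 0.6, 0.118, 4, 0, 0, 0, 0, 4])

```text
time: 2.9
eef_pos: [0.5649, -0.2924, 0.14]
tcp_rot: [0.72, -0.694, 0.008, -0.009]
contact_force: [-0.4, 0.0, -0.1]
opening: 0.472
```

Run:
```python
from plan import *
(im,d),p=cam('top'); cv2.imwrite('pics/top1.png',im[:,:,::-1])
show(); plan((.5713,-.2639,.046),-83.9)
```

```text
t 2.95 p [ 564.4 -290.2  140.1] th -87.73 tilt 1.31 F [-0.2  0.2  0.8] open 4.05 j [-0.64  0.28  1.76  0.02  1.09  0.88]
[-0.86, -0.19, 3.15, -0.022]
[-0.85, -0.21, 3.15, -0.022]
[-0.84, -0.23, 3.15, -0.022]
```

View pics/top1.png

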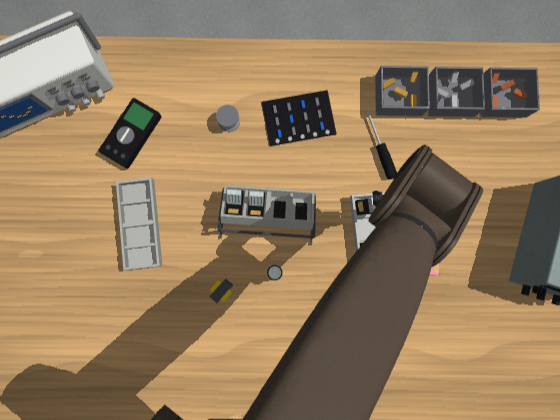

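send_rows(motion=[-1.4, -0.3, 0.5, -0.035, 4, -0.8, -0.2, 0.5, -0.03, 4, 0, 0, 0, 0, 4])

```text
time: 3.25
eef_pos: [0.5679, -0.263, 0.1297]
tcp_rot: [0.746, -0.666, 0.006, -0.009]
contact_force: [0.2, -0.2, -0.3]
opening: 0.472
```

Run:
```python
from plan import *
(im,d),p=cam('scene'); cv2.imwrite('pics/s1.png',cv2.resize(im[100:260,100:380,::-1],None,fx=2.8,fy=2.8))
s,M,th=st();print(M.round(3))
show(); plan((.5713,-.2639,.046),-83.9)
```

```text
[[ 0.113 -0.993  0.022]
 [-0.994 -0.113  0.005]
 [-0.003 -0.023 -1.   ]]
t 3.3 p [ 568.1 -263.3  130.1] th -83.51 tilt 1.31 F [ 0.5 -0.   0.6] open 4.0 j [-0.6   0.27  1.79  0.02  1.07  0.85]
[0.06, -0.06, 4.21, 0.003]
[0.06, -0.06, 4.21, 0.003]
```

View pics/s1.png

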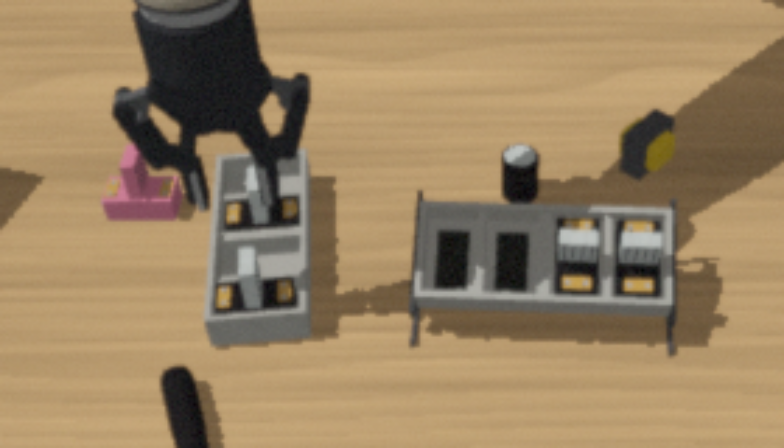

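send_rows(motion=[0.1, -0.1, 3, 0.003, 4, 0.1, -0.1, 3, 0, 4, 0.0, -0.1, 1.5, 0, 4, 0, 0, 0.4, 0, 4, 0, 0, 0, 0, 4])

```text
time: 3.8
eef_pos: [0.5757, -0.2612, 0.0535]
tcp_rot: [0.747, -0.664, 0.01, -0.01]
contact_force: [-0.1, -0.2, 0.7]
opening: 0.464
```

Run:
```python
from plan import *
(im,d),p=cam('scene'); cv2.imwrite('pics/s2.png',cv2.resize(im[120:240,120:280,::-1],None,fx=4.5,fy=4.5))
show(); plan((.5713,-.2639,.049),-83.9)
```

```text
t 3.85 p [ 576.  -261.4   54. ] th -83.25 tilt 1.65 F [ 0.9 -0.  -0.4] open 4.04 j [-0.59  0.38  1.81  0.02  0.93  0.85]
[0.19, 0.51, 0.49, 0.011]
```

View pics/s2.png

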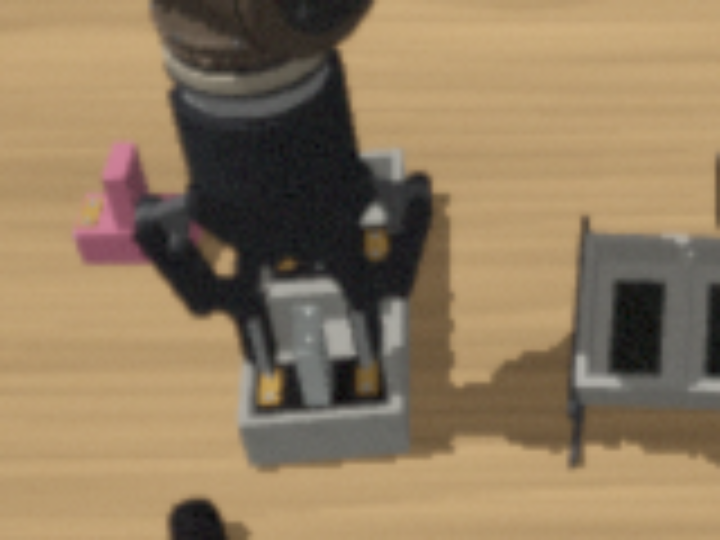

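Fingers straddle the module3 plate at (315,350). Correcting 5 mm and closing.

send_rows(motion=[0.2, 0.5, 0.4, 0, 4, 0, 0, 0.1, 0, 2.5, 0, 0, 0, 0, 0.8, 0, 0, 0, 0, 0.8, 0, 0, 0, 0, 0.8, 0, 0, 0, 0, 0.8], grip_force=40)

```text
time: 4.45
eef_pos: [0.5726, -0.2658, 0.0525]
tcp_rot: [0.747, -0.664, 0.014, -0.01]
contact_force: [-0.4, -0.9, -1.9]
opening: 0.128
```

Run:
```python
from plan import *
show()
```

```text
t 4.45 p [ 572.6 -265.8   52.5] th -83.28 tilt 1.95 F [-0.4 -0.9 -1.9] open 1.09 j [-0.6   0.37  1.82  0.02  0.92  0.84]
```

send_rows(motion=[0, 0, -1, 0, 0.8, 0, 0, -2, 0, 0.8, 0, 0, -3.5, 0, 0.8, 0, 0, -4, 0, 0.8, 0, 0, -3, 0, 0.8, 0, 0, 0, 0, 0.8])

```text
time: 5.05
eef_pos: [0.5671, -0.2646, 0.1929]
tcp_rot: [0.747, -0.664, 0.012, -0.01]
contact_force: [0.3, -0.3, -0.5]
opening: 0.129
```

Run:
```python
from plan import *
show(); plan((.588,-.060,.170),-3.4,sp=.11,step=3)
(im,d),p=cam('scene'); cv2.imwrite('pics/s3.png',cv2.resize(im[80:240,120:400,::-1],None,fx=2.8,fy=2.8))
```

```text
t 5.05 p [ 567.1 -264.6  192.9] th -83.28 tilt 1.79 F [ 0.3 -0.3 -0.5] open 1.11 j [-0.61  0.2   1.76  0.02  1.16  0.84]
[-1.5, -0.3, 0.2, -0.107]
[-1.5, -0.5, 0.2, -0.107]
[-1.4, -0.7, 0.2, -0.107]
[-1.4, -0.8, 0.2, -0.107]
[-1.3, -0.9, 0.2, -0.107]
[-1.2, -1.1, 0.2, -0.107]
[-1.0, -1.2, 0.2, -0.107]
[-0.9, -1.3, 0.2, -0.107]
[-0.8, -1.4, 0.2, -0.107]
[-0.6, -1.5, 0.2, -0.107]
[-0.4, -1.5, 0.2, -0.107]
[-0.3, -1.6, 0.2, -0.107]
[-0.1, -1.57, 0.22, -0.107]
```

View pics/s3.png

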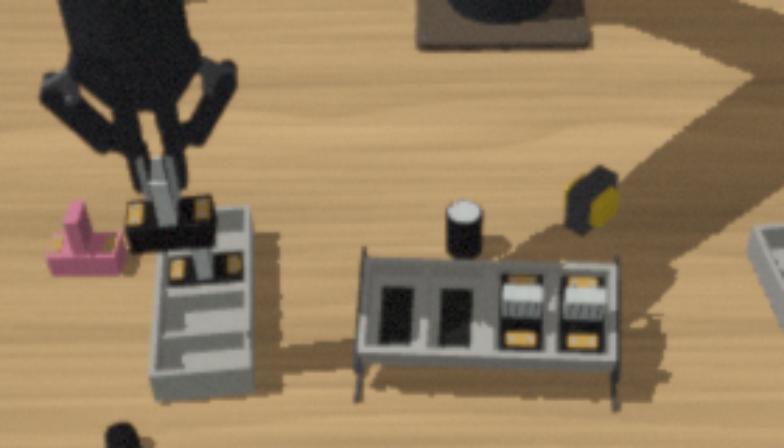

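Module3 is held upright at (165,215) in the crop and tray_a stayed in place. Carrying it to the kit tray.

send_rows(motion=[-1.5, -0.3, 0, -0.107, 0.8, -1.5, -0.5, 0, -0.107, 0.8, -1.4, -0.7, 0, -0.107, 0.8, -1.4, -0.8, 0, -0.107, 0.8, -1.3, -0.9, 0, -0.107, 0.8, -1.2, -1.1, 0, -0.107, 0.8, -1.0, -1.2, 0.2, -0.107, 0.8, -0.9, -1.3, 0.2, -0.107, 0.8, -0.8, -1.4, 0.2, -0.107, 0.8, -0.6, -1.5, 0.2, -0.107, 0.8, -0.4, -1.5, 0.2, -0.1, 0.8, 0, 0, 0, 0, 0.8])

```text
time: 6.3
eef_pos: [0.5656, -0.0779, 0.1532]
tcp_rot: [0.993, -0.118, -0.008, -0.009]
contact_force: [0.5, -1.7, -1.1]
opening: 0.128
```

Run:
```python
from plan import *
show(); plan((.583,-.0595,.146),-3.4,sp=.11,step=2)
s,M,th=st();print(M.round(3))
```

```text
t 6.3 p [565.6 -77.9 153.2] th -13.59 tilt 1.37 F [ 0.5 -1.7 -1.1] open 1.09 j [-0.32  0.15  1.89  0.02  1.12 -0.09]
[0.64, -1.09, 0.36, -0.089]
[0.73, -1.03, 0.36, -0.089]
[[ 0.972 -0.235 -0.013]
 [-0.235 -0.972  0.02 ]
 [-0.017 -0.016 -1.   ]]
```

send_rows(motion=[0.7, -1.1, 0.1, -0.089, 0.8, 0.7, -0.9, 0.1, -0.089, 0.8, 0, 0, 0, 0, 0.8])

```text
time: 6.6
eef_pos: [0.5806, -0.061, 0.1461]
tcp_rot: [0.999, -0.03, -0.011, -0.01]
contact_force: [0.2, -0.0, -1.8]
opening: 0.125
```

Run:
```python
from plan import *
show(); plan((.583,-.0595,.146),-3.4,sp=.11,step=2)
s,M,th=st();print(M.round(3))
(im,d),p=cam('scene'); cv2.imwrite('pics/s4.png',cv2.resize(im[80:240,180:400,::-1],None,fx=3.5,fy=3.5))
(im,d),p=cam('top'); cv2.imwrite('pics/t4.png',cv2.resize(im[140:280,180:400,::-1],None,fx=3.5,fy=3.5))
```

```text
t 6.6 p [580.6 -61.  146.1] th -3.42 tilt 1.72 F [ 0.2 -0.  -1.8] open 1.07 j [-0.28  0.19  1.86  0.02  1.12 -0.23]
[0.23, -0.17, 0.01, -0.0]
[[ 0.998 -0.06  -0.022]
 [-0.06  -0.998  0.021]
 [-0.023 -0.02  -1.   ]]
```

View pics/s4.png

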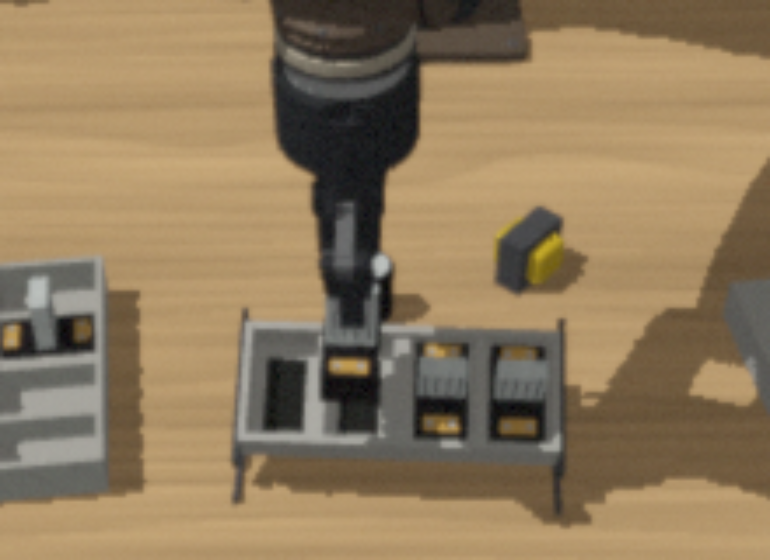

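View pics/t4.png

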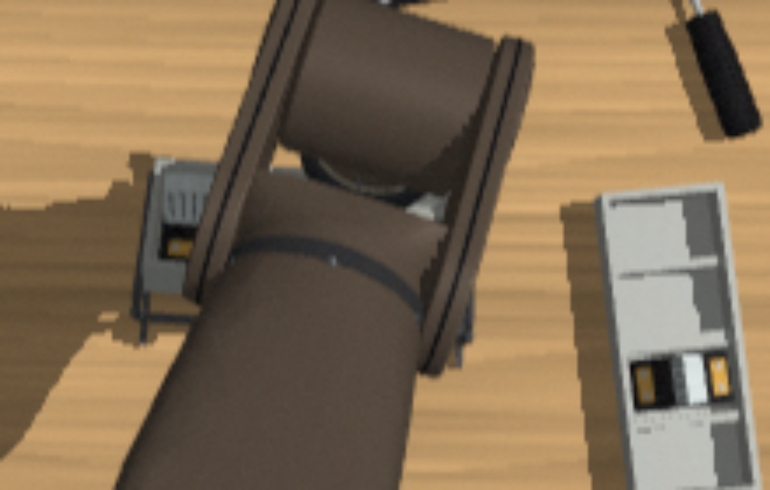

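send_rows(motion=[-0.4, -0.1, 1.2, 0, 0.8, -0.4, 0, 1.2, 0, 0.8, -0.3, 0, 0.8, 0, 0.8, 0, 0, 0, 0, 0.8])

```text
time: 7.1
eef_pos: [0.566, -0.0601, 0.1108]
tcp_rot: [0.999, -0.035, -0.012, -0.011]
contact_force: [-0.4, 0.1, -2.4]
opening: 0.129
```

Run:
```python
from plan import *
show(); plan((.5651,-.0578,.103),-3.4,step=.3)
(im,d),p=cam('scene'); cv2.imwrite('pics/s5.png',cv2.resize(im[120:240,220:360,::-1],None,fx=5,fy=5))
```

```text
t 7.1 p [566.  -60.1 110.8] th -3.96 tilt 1.85 F [-0.4  0.1 -2.4] open 1.1 j [-0.29  0.2   1.92  0.02  1.05 -0.23]
[-0.03, -0.07, 0.26, -0.003]
[-0.03, -0.07, 0.26, -0.003]
[-0.03, -0.07, 0.26, -0.003]
```

View pics/s5.png

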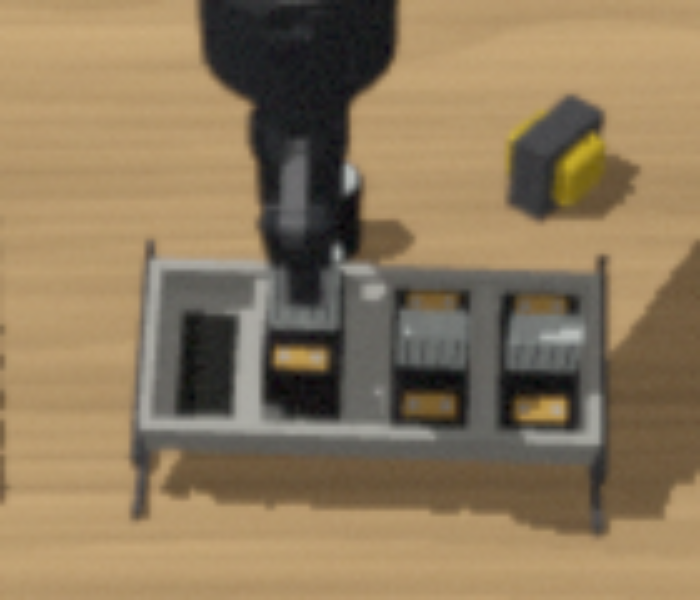

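send_rows(motion=[0, -0.1, 0.25, 0, 0.8, 0, -0.1, 0.25, 0, 0.8, 0, 0, 0.2, 0, 0.8, 0, 0, 0, 0, 0.8])

```text
time: 7.55
eef_pos: [0.5668, -0.0587, 0.1047]
tcp_rot: [0.999, -0.035, -0.011, -0.01]
contact_force: [0.7, -0.4, -1.9]
opening: 0.128
```

Run:
```python
from plan import *
show()
```

```text
t 7.55 p [566.8 -58.7 104.7] th -3.95 tilt 1.69 F [ 0.7 -0.4 -1.9] open 1.09 j [-0.29  0.21  1.92  0.02  1.04 -0.23]
```

Close to the expected contact; 2 mm rows until force appears.

send_rows(motion=[-0.1, 0, 0.2, 0, 0.8, 0, 0, 0.2, 0, 0.8, 0, 0, 0, 0, 0.8])

```text
time: 7.85
eef_pos: [0.5666, -0.0589, 0.1017]
tcp_rot: [0.999, -0.035, -0.01, -0.009]
contact_force: [0.0, 0.4, -1.3]
opening: 0.127
```

Run:
```python
from plan import *
show()
```

```text
t 7.85 p [566.6 -58.9 101.7] th -3.95 tilt 1.58 F [ 0.   0.4 -1.3] open 1.09 j [-0.29  0.21  1.92  0.02  1.03 -0.23]
```

send_rows(motion=[-0.1, 0, 0.2, 0, 0.8, -0.1, 0, 0.2, 0, 0.8, 0, 0, 0, 0, 0.8])

```text
time: 8.15
eef_pos: [0.5668, -0.059, 0.1017]
tcp_rot: [0.999, -0.035, -0.008, -0.009]
contact_force: [-1.3, 0.1, -1.7]
opening: 0.133
```

Run:
```python
from plan import *
show()
(im,d),p=cam('scene'); cv2.imwrite('pics/s6.png',cv2.resize(im[120:240,220:360,::-1],None,fx=5,fy=5))
```

```text
t 8.15 p [566.8 -59.  101.7] th -3.96 tilt 1.37 F [-1.3  0.1 -1.7] open 1.13 j [-0.29  0.21  1.92  0.02  1.03 -0.23]
```

View pics/s6.png

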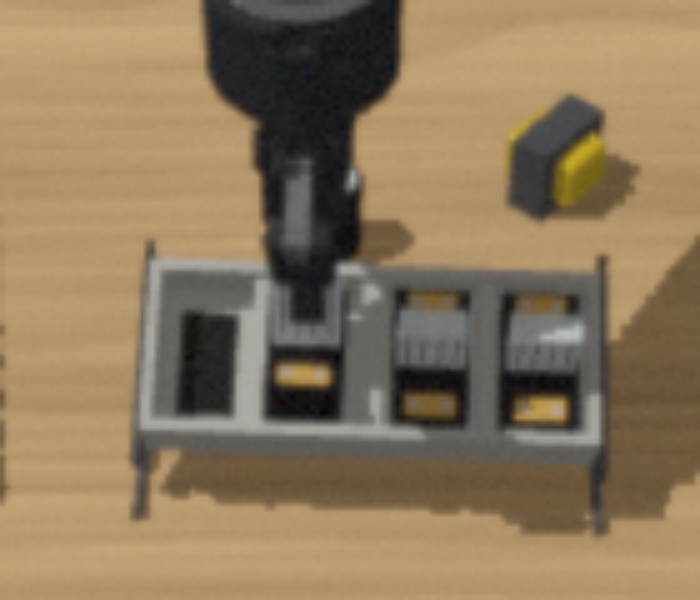

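send_rows(motion=[-0.1, 0, 0.4, 0, 0.8, 0, 0, 0.3, 0, 0.8, 0, 0, 0, 0, 0.8])

```text
time: 8.5
eef_pos: [0.5669, -0.0591, 0.1016]
tcp_rot: [0.999, -0.034, -0.008, -0.009]
contact_force: [-1.2, 0.3, -1.2]
opening: 0.126
```

Run:
```python
from plan import *
show();print(ctrl.get_state()['wrist_torque'])
```

```text
t 8.5 p [566.9 -59.1 101.6] th -3.92 tilt 1.4 F [-1.2  0.3 -1.2] open 1.08 j [-0.29  0.21  1.92  0.02  1.03 -0.23]
[0.0291577  0.19676628 0.01976143]
```

send_rows(motion=[0, 0, 0, 0, 1.4, 0, 0, 0, 0, 1.6, 0, 0, 0, 0, 1.8, 0, 0, 0, 0, 2.0, 0, 0, 0, 0, 2.2], grip_force=20)

```text
time: 9.0
eef_pos: [0.5673, -0.0594, 0.1003]
tcp_rot: [0.999, -0.034, -0.007, -0.009]
contact_force: [-0.2, 0.2, -0.0]
opening: 0.265
```

Run:
```python
from plan import *
show()
(im,d),p=cam('scene'); cv2.imwrite('pics/s7.png',cv2.resize(im[120:240,220:360,::-1],None,fx=5,fy=5))
```

```text
t 9.0 p [567.3 -59.4 100.3] th -3.93 tilt 1.29 F [-0.2  0.2 -0. ] open 2.26 j [-0.29  0.21  1.92  0.02  1.02 -0.23]
```

View pics/s7.png

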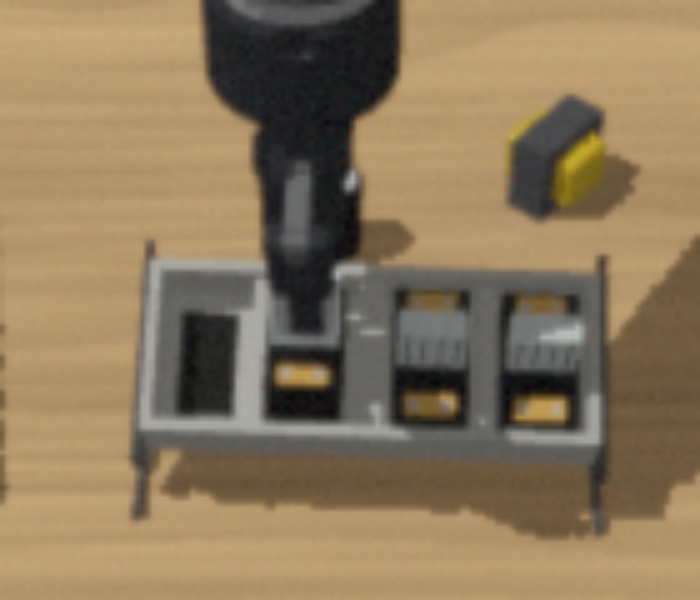

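send_rows(motion=[0, 0, 0, 0, 2.5, 0, 0, 0, 0, 2.8, 0, 0, 0, 0, 3.1, 0, 0, 0, 0, 3.4])

```text
time: 9.45
eef_pos: [0.5672, -0.0593, 0.0999]
tcp_rot: [0.999, -0.034, -0.007, -0.009]
contact_force: [-0.3, 0.2, -1.0]
opening: 0.396
```

```bash
cat > kit.py <<'E'
from plan import *
O=np.array([.5525,-.031,.042]);s=np.sin(np.radians(25));c=np.cos(np.radians(25))
KM=R.from_euler('z',-3.4,degrees=True).as_matrix()@np.array([[c,0,s],[0,1,0],[-s,0,c]])
def prof(ky,n='scene',name=None):
    (im,d),p=cam(n); P=pts(d,p)
    if name: cv2.imwrite(f'pics/{name}.png',cv2.resize(im[120:240,220:360,::-1],None,fx=5,fy=5))
    L=((P.reshape(-1,3)-O)@KM*1000).reshape(P.shape)
    m=(abs(L[...,1]-ky)<14)&(abs(L[...,0])<45)&(L[...,2]>5)&(L[...,2]<75)
    u=int(np.median(np.where(m)[1]))
    for v in range(420):
        if m[v,u]: print(v,L[v,u].round(0),im[v,u])
E
python3 - <<'E'
from kit import *
show(); prof(-26,'scene','s8'); print('ref');prof(26)
E
```

```text
t 9.45 p [567.2 -59.3  99.9] th -3.93 tilt 1.31 F [-0.3  0.2 -1. ] open 3.38 j [-0.29  0.21  1.92  0.02  1.02 -0.23]
189 [  4. -25.  45.] [56 53 55]
190 [  7. -25.  48.] [33 31 35]
191 [ 10. -25.  49.] [30 28 27]
192 [ 12. -25.  49.] [50 37 25]
193 [ 14. -24.  48.] [102  79  47]
194 [ 18. -24.  51.] [147 121  74]
195 [ 20. -24.  52.] [180 150  94]
196 [ 22. -24.  52.] [176 142  74]
197 [ 25. -24.  54.] [83 63 36]
198 [ 27. -24.  53.] [24 24 17]
199 [ 29. -24.  51.] [17 13 14]
200 [ 29. -24.  46.] [24 22 24]
201 [ 30. -24.  42.] [12 11 13]
202 [ 32. -24.  39.] [15 11 13]
203 [ 33. -24.  37.] [42 40 37]
204 [ 35. -24.  35.] [106 104  99]
205 [ 38. -24.  36.] [165 164 157]
206 [ 39. -24.  35.] [161 160 153]
207 [ 41. -24.  31.] [105 105  99]
208 [ 40. -24.  23.] [94 91 89]
209 [ 41. -24.  17.] [95 96 90]
210 [ 40. -24.   7.] [94 88 80]
ref
173 [-39.  24.  36.] [143 126 101]
174 [-36.  24.  36.] [107 104  98]
175 [-35.  24.  34.] [98 96 91]
176 [-35.  25.  28.] [94 92 88]
177 [-35.  25.  22.] [91 89 81]
178 [-29.  25.  31.] [88 69 44]
179 [-25.  25.  33.] [118  93  47]
180 [-24.  25.  32
[... 272 characters left out ...]
99]
189 [ 6. 25. 56.] [105 107 106]
190 [ 7. 25. 53.] [100 102  99]
191 [ 7. 25. 46.] [102 107 104]
192 [ 5. 25. 35.] [ 95 101  96]
193 [ 7. 25. 33.] [64 67 66]
194 [ 9. 25. 32.] [29 20 27]
195 [12. 26. 32.] [15 22 17]
196 [14. 26. 33.] [14 12 10]
197 [16. 26. 31.] [22 19 19]
198 [18. 26. 31.] [65 49 27]
199 [21. 26. 31.] [117  91  46]
200 [24. 26. 36.] [121  95  50]
201 [25. 26. 31.] [122  95  48]
202 [27. 26. 31.] [113  87  41]
203 [30. 26. 33.] [73 56 31]
204 [32. 26. 31.] [30 23 21]
205 [31. 26. 22.] [61 62 58]
206 [38. 26. 36.] [102 100  94]
207 [39. 26. 33.] [101 100  94]
208 [41. 26. 31.] [95 93 87]
209 [41. 27. 24.] [94 94 88]
210 [40. 27. 14.] [92 91 85]
211 [40. 27.  6.] [98 90 82]
```

View pics/s8.png

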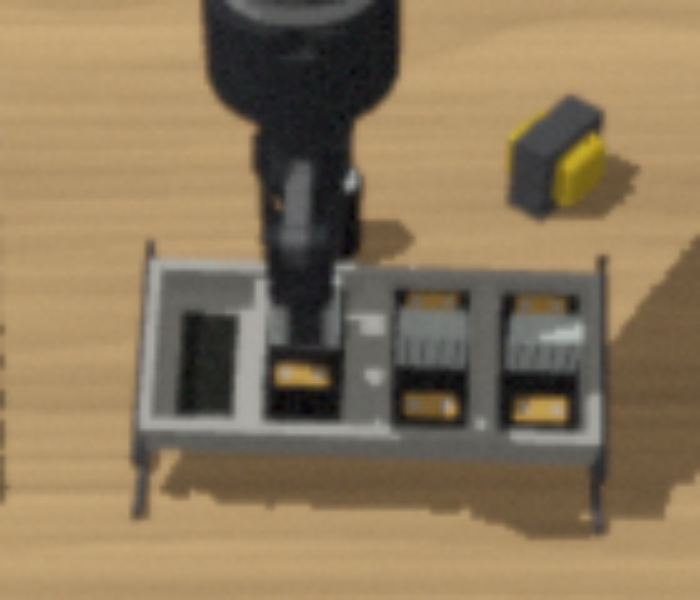

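Module3's far lower edge hangs against the lower wall (block tilted about 18° in the kit frame). I'll withdraw, close the fingers and press the far end of the block down.

send_rows(motion=[0, 0, -1.5, 0, 3.4, 0, 0, -2.5, 0, 3.4, 0.5, 0, -0.5, 0, 3.4, 1.5, 0, 0, 0, 1, 1.5, 0, 0, 0, 0, 0.2, 0, 0, 0, 0, 0, 0, 0, 0, 0])

```text
time: 10.25
eef_pos: [0.6073, -0.0631, 0.1497]
tcp_rot: [0.999, -0.034, -0.005, -0.008]
contact_force: [-0.5, -0.9, -0.4]
opening: 0.003
```

Run:
```python
from kit import *
show(); plan((.6045,-.060,.083),-3.4,step=1.5);prof(-26,'scene','s9')
```

```text
t 10.25 p [607.3 -63.1 149.7] th -3.93 tilt 1.14 F [-0.5 -0.9 -0.4] open 0.02 j [-0.28  0.23  1.8   0.02  1.13 -0.21]
[-0.0, -0.0, 1.3, -0.002]
[-0.0, -0.0, 1.3, -0.002]
[-0.0, -0.0, 1.3, -0.002]
[-0.0, -0.0, 1.3, -0.002]
[-0.05, -0.04, 1.33, -0.002]
180 [ -7. -27.  70.] [115 116 112]
181 [ -5. -27.  69.] [118 122 119]
182 [ -5. -27.  63.] [119 123 119]
183 [ -4. -27.  61.] [120 123 121]
184 [ -2. -27.  59.] [116 121 115]
185 [ -1. -27.  56.] [115 118 113]
186 [  0. -27.  54.] [118 122 118]
187 [  1. -27.  48.] [124 127 125]
188 [  2. -27.  45.] [114 117 113]
189 [  4. -27.  46.] [67 67 66]
190 [  7. -27.  46.] [34 24 30]
191 [ 10. -27.  47.] [38 37 32]
192 [ 12. -27.  49.] [76 59 41]
193 [ 15. -27.  50.] [144 111  62]
194 [ 17. -26.  50.] [188 152  79]
195 [ 21. -26.  55.] [189 153  81]
196 [ 23. -26.  55.] [176 141  73]
197 [ 25. -26.  54.] [84 64 43]
198 [ 28. -26.  54.] [21 23 22]
199 [ 28. -26.  49.] [ 5  6 11]
201 [ 30. -26.  42.] [14 11 15]
202 [ 32. -26.  38.] [23 21 25]
203 [ 34. -26.  37.] [42 42 40]
204 [ 35. -26.  34.] [109 108 103]
205 [ 37. -26.  35.] [166 165 157]
206 [ 40. -26.  36.] [163 163 156]
207 [ 40. -26.  30.] [106 106 100]
208 [ 40. -26.  23.] [91 91 88]
209 [ 41. -26.  18.] [94 93 85]
210 [ 41. -26.   9.] [95 90 83]
```

View pics/s9.png

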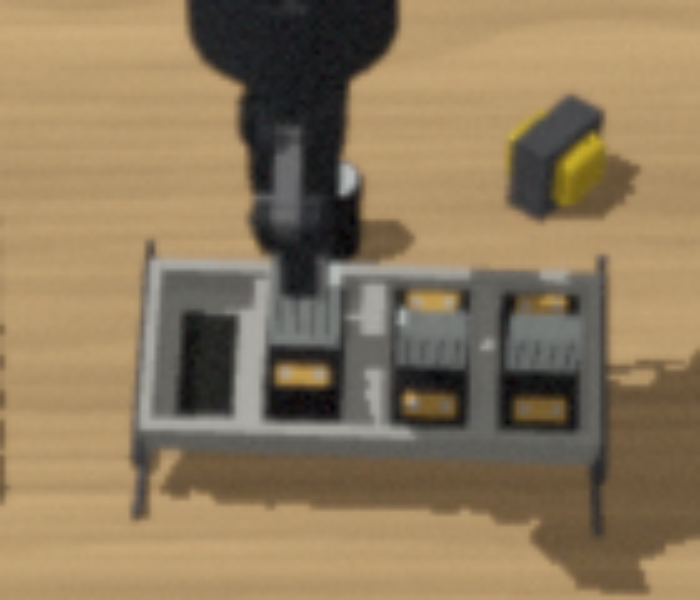

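send_rows(motion=[0, -0.1, 2, 0, 0, 0, -0.1, 2, 0, 0, 0, 0, 1.5, 0, 0, 0, 0, 0.5, 0, 0, 0, 0, 0.5, 0, 0])

```text
time: 10.8
eef_pos: [0.6055, -0.0598, 0.0834]
tcp_rot: [0.999, -0.034, -0.005, -0.008]
contact_force: [-0.7, -0.2, -0.4]
opening: 0.002
```

Run:
```python
from kit import *
show(); prof(-26,'scene','s10')
```

```text
t 10.8 p [605.5 -59.8  83.4] th -3.94 tilt 1.09 F [-0.7 -0.2 -0.4] open 0.01 j [-0.27  0.31  1.84  0.02  1.01 -0.21]
202 [ 32. -26.  41.] [32 30 32]
203 [ 33. -26.  37.] [47 45 43]
204 [ 36. -26.  37.] [111 109 104]
205 [ 38. -26.  36.] [166 165 159]
206 [ 40. -26.  38.] [162 162 155]
207 [ 41. -26.  31.] [107 106  99]
208 [ 41. -26.  24.] [97 96 90]
209 [ 41. -26.  16.] [95 95 91]
210 [ 41. -26.  10.] [96 94 84]
```

View pics/s10.png

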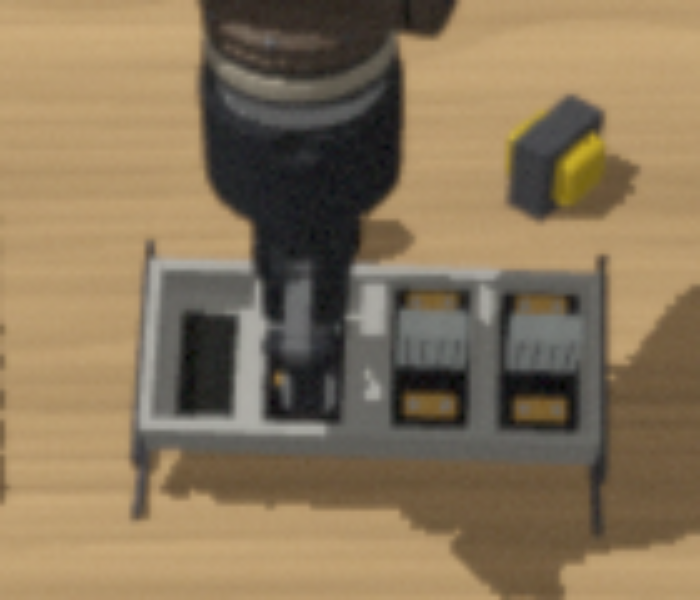

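Fingertips are poised above the far end of the block at (305,385). Pressing in small steps.

send_rows(motion=[0, 0, 0.4, 0, 0, 0, 0, 0.4, 0, 0, -0.05, 0, 0.5, 0, 0])

```text
time: 11.15
eef_pos: [0.606, -0.0599, 0.0714]
tcp_rot: [0.999, -0.034, -0.003, -0.008]
contact_force: [1.4, 1.6, 15.0]
opening: -0.001
```

send_rows(motion=[0, 0, 0.6, 0, 0, -0.1, 0, 0.6, 0, 0])

```text
time: 11.35
eef_pos: [0.6116, -0.0612, 0.0661]
tcp_rot: [0.999, -0.035, 0.004, -0.006]
contact_force: [3.7, 0.9, 6.7]
opening: -0.003
```

Run:
```python
from kit import *
show(); prof(-26,'scene','s11')
```

```text
t 11.35 p [611.6 -61.2  66.1] th -3.98 tilt 0.88 F [3.7 0.9 6.7] open -0.02 j [-0.27  0.34  1.84  0.02  0.96 -0.21]
201 [ 36. -15.  60.] [29 24 31]
202 [ 37. -15.  56.] [46 44 42]
203 [ 38. -15.  54.] [53 54 56]
204 [ 40. -15.  51.] [66 67 64]
205 [ 36. -15.  33.] [98 98 94]
206 [ 39. -15.  35.] [98 97 95]
207 [ 40. -15.  31.] [92 93 89]
208 [ 41. -15.  26.] [94 94 92]
209 [ 41. -15.  20.] [93 91 87]
210 [ 41. -15.  10.] [95 92 83]
```

View pics/s11.png

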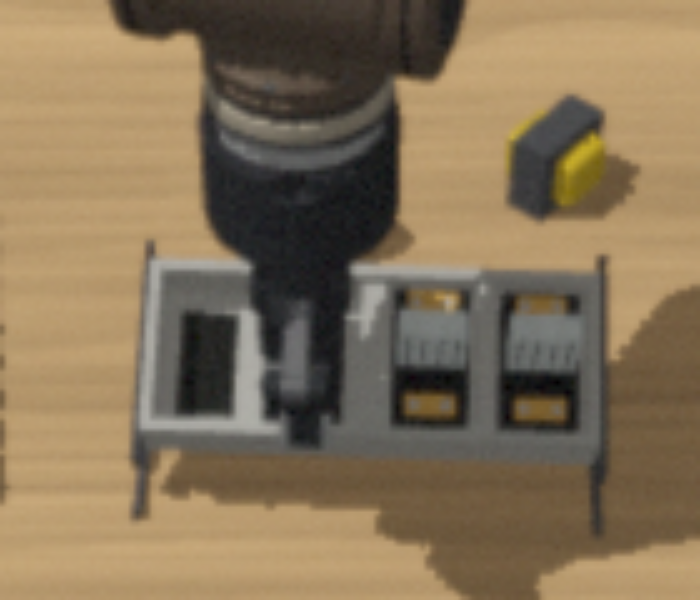

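send_rows(motion=[0, 0, -2, 0, 0, 0, 0, -3, 0, 0, 0, 0, -3, 0, 0, 0, 0, 0, 0, 0])

```text
time: 11.8
eef_pos: [0.6123, -0.0627, 0.149]
tcp_rot: [0.999, -0.035, 0.006, -0.006]
contact_force: [-0.3, -0.2, 0.5]
opening: 0.001
```

Run:
```python
from kit import *
show(); prof(-26,'scene','s12')
```

```text
t 11.8 p [612.3 -62.7 149. ] th -3.98 tilt 0.99 F [-0.3 -0.2  0.5] open 0.01 j [-0.27  0.23  1.8   0.02  1.1  -0.21]
182 [ -3. -25.  70.] [85 86 85]
183 [ -2. -25.  65.] [90 93 91]
184 [ -1. -25.  63.] [90 93 93]
185 [ -0. -25.  59.] [88 90 89]
186 [  1. -25.  55.] [90 94 92]
187 [  2. -25.  53.] [80 85 82]
188 [  3. -25.  48.] [95 97 97]
189 [  2. -25.  41.] [102 107 102]
190 [  5. -25.  41.] [57 54 54]
191 [  7. -25.  41.] [30 27 29]
192 [ 12. -25.  47.] [31 29 28]
193 [ 13. -25.  46.] [48 43 36]
194 [ 15. -24.  44.] [114  89  50]
195 [ 18. -24.  47.] [186 154  87]
196 [ 21. -24.  48.] [188 158 101]
197 [ 24. -24.  50.] [184 151  85]
198 [ 26. -24.  49.] [153 121  64]
199 [ 28. -24.  48.] [62 48 32]
200 [ 30. -24.  49.] [21 17 21]
201 [ 31. -24.  44.] [13  9 12]
202 [ 33. -24.  42.] [16 15 16]
203 [ 33. -24.  36.] [40 39 38]
204 [ 34. -24.  32.] [104 105 100]
205 [ 38. -24.  37.] [165 166 160]
206 [ 40. -24.  35.] [161 160 153]
207 [ 41. -24.  32.] [107 105 100]
208 [ 41. -24.  26.] [96 96 91]
209 [ 42. -24.  20.] [93 93 87]
210 [ 41. -24.  10.] [98 95 84]
```

View pics/s12.png

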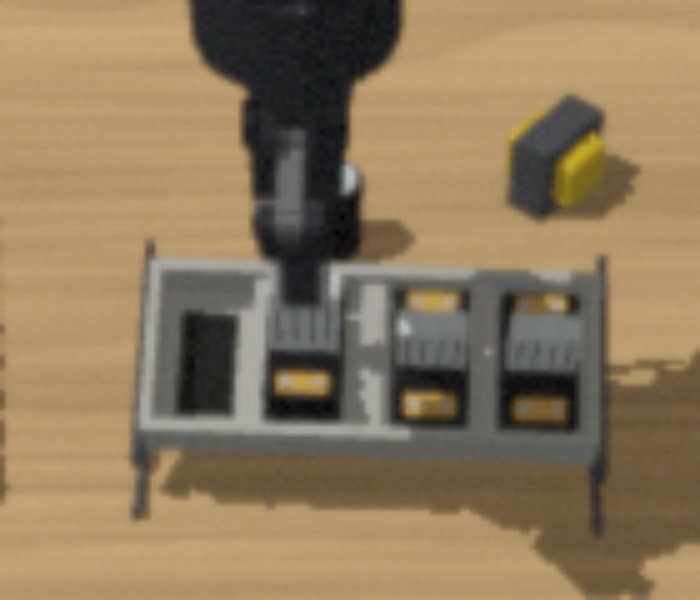

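send_rows(motion=[-0.4, -0.2, 2.5, 0, 0, -0.4, -0.1, 3, 0, 0, 0, 0, 1.5, 0, 0, 0, 0, 0.7, 0, 0, -0.1, 0, 0.7, 0, 0, -0.3, 0, 0.8, 0, 0])

```text
time: 12.45
eef_pos: [0.6135, -0.0607, 0.0616]
tcp_rot: [0.999, -0.035, 0.02, -0.003]
contact_force: [2.0, 7.7, 38.2]
opening: -0.001
```

send_rows(motion=[-0.3, 0, 0.8, 0, 0, -0.3, 0, 0.8, 0, 0])

```text
time: 12.65
eef_pos: [0.6226, -0.0635, 0.0586]
tcp_rot: [0.999, -0.035, 0.037, 0.0]
contact_force: [4.3, -0.1, 17.2]
opening: -0.003
```

Run:
```python
from kit import *
show(); prof(-26,'scene','s13')
```

```text
t 12.65 p [622.6 -63.5  58.6] th -3.99 tilt 4.21 F [ 4.3 -0.1 17.2] open -0.03 j [-0.27  0.34  1.86  0.02  0.88 -0.21]
197 [ 17. -14.  31.] [23 22 25]
198 [ 21. -14.  35.] [28 27 32]
199 [ 21. -14.  30.] [34 33 29]
200 [ 25. -13.  33.] [29 29 29]
201 [ 27. -13.  33.] [30 29 29]
202 [ 29. -13.  33.] [36 34 36]
203 [ 32. -13.  33.] [44 42 41]
204 [ 34. -13.  33.] [94 91 89]
205 [ 37. -13.  34.] [148 148 142]
206 [ 41. -13.  39.] [112 111 106]
207 [ 41. -13.  33.] [99 98 92]
208 [ 42. -13.  29.] [98 97 90]
209 [ 42. -13.  22.] [94 93 90]
210 [ 41. -13.  11.] [98 94 89]
```

View pics/s13.png

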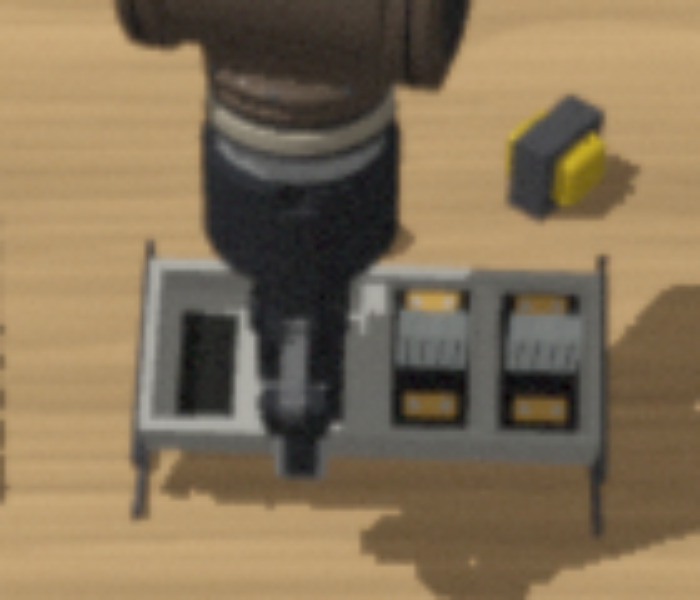

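send_rows(motion=[0, 0, -3, 0, 0, 0, 0, -3.5, 0, 0, 0, 0, -3.5, 0, 1, 0, 0, 0, 0, 4])

```text
time: 13.1
eef_pos: [0.6174, -0.0642, 0.1611]
tcp_rot: [0.999, -0.035, 0.038, 0.001]
contact_force: [0.1, 0.2, 0.4]
opening: 0.271
```

Run:
```python
from kit import *
show(); s,M,th=st(); print(M.round(3)); prof(-26,'scene','s14')
```

```text
t 13.1 p [617.4 -64.2 161.1] th -4.02 tilt 4.41 F [0.1 0.2 0.4] open 2.32 j [-0.27  0.19  1.82  0.02  1.05 -0.21]
[[ 0.995 -0.07   0.077]
 [-0.07  -0.998 -0.004]
 [ 0.077 -0.001 -0.997]]
183 [ -1. -25.  69.] [172 175 172]
185 [  4. -24.  70.] [189 193 189]
186 [  7. -24.  72.] [190 194 191]
187 [  9. -24.  72.] [182 187 184]
188 [ 11. -24.  70.] [148 151 150]
189 [ 11. -24.  66.] [93 94 93]
190 [ 11. -24.  59.] [84 83 82]
191 [ 10. -25.  49.] [87 89 86]
192 [ 11. -25.  44.] [89 91 89]
193 [ 11. -25.  38.] [88 92 91]
194 [ 12. -25.  34.] [62 65 64]
195 [ 13. -25.  32.] [26 28 28]
196 [ 15. -25.  31.] [15 17 16]
197 [ 17. -25.  29.] [18 18 22]
198 [ 20. -25.  30.] [46 39 32]
199 [ 22. -24.  32.] [117  91  51]
200 [ 25. -24.  32.] [186 153  87]
201 [ 27. -24.  32.] [189 162 110]
202 [ 30. -24.  33.] [188 157 105]
203 [ 33. -24.  34.] [181 150  84]
204 [ 35. -24.  34.] [146 133 111]
205 [ 38. -24.  36.] [167 166 159]
206 [ 40. -24.  36.] [161 159 153]
207 [ 41. -24.  31.] [105 104 100]
208 [ 42. -24.  29.] [95 94 87]
209 [ 42. -24.  21.] [97 95 90]
210 [ 42. -24.  13.] [96 92 84]
```

View pics/s14.png

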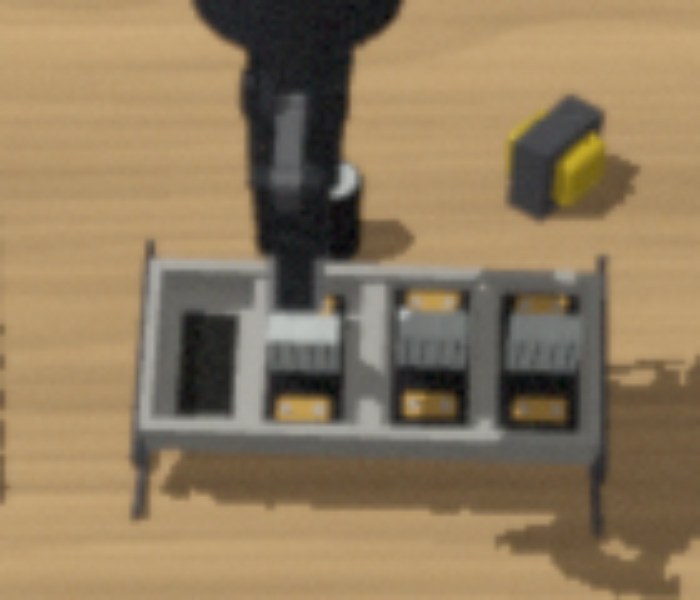

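Module3 sits flat (block top at kit z≈32, plate top ≈71, same as its neighbours). The tool has picked up 4.4° of tilt from the pressing, so I'll try dragging the fingertips on the bare table to take it out.

Run:
```python
from plan import *
plan((.57,-.175,.16),-3.4,step=4);print();
```

```text
[-0.9, 2.9, -0.1, -0.003]
[-0.9, 2.9, -0.1, -0.003]
[-1.0, 2.8, -0.1, -0.003]
[-0.96, 2.85, -0.13, -0.003]
```

send_rows(motion=[-0.9, 2.9, 0, 0, 0, -0.9, 2.9, 0, 0, 0, -1.0, 2.8, 0, 0, 0, -0.9, 2.3, 1, 0, 0, -0.3, 0, 3, 0, 0, -0.3, 0, 4, 0, 0, -0.2, 0, 3, 0, 0, 0, 0, 1.5, 0, 0, 0, 0, 0, 0, 0])

```text
time: 14.05
eef_pos: [0.5611, -0.1699, 0.009]
tcp_rot: [0.999, -0.035, 0.025, -0.005]
contact_force: [-1.2, 0.1, 0.5]
opening: 0.0
```

Run:
```python
from plan import *
show(); print(st()[1].round(3))
```

```text
t 14.05 p [ 561.1 -169.9    9. ] th -4.08 tilt 2.9 F [-1.2  0.1  0.5] open 0.0 j [-0.48  0.35  1.95  0.04  0.8  -0.44]
[[ 0.996 -0.071  0.05 ]
 [-0.071 -0.997  0.008]
 [ 0.049 -0.011 -0.999]]
```

send_rows(motion=[0, 0, 0.8, 0, 0, 0, 0, 0.8, 0, 0, 1, 0, 0.8, 0, 0, 1.5, 0, 0.8, 0, 0, 1.5, 0, 0.8, 0, 0])

```text
time: 14.55
eef_pos: [0.5858, -0.1728, -0.0002]
tcp_rot: [0.999, -0.026, -0.015, -0.011]
contact_force: [-30.4, 4.3, 48.6]
opening: -0.005
```

Run:
```python
from plan import *
show(); print(st()[1].round(3))
```

```text
t 14.55 p [ 5.858e+02 -1.728e+02 -2.000e-01] th -2.98 tilt 2.15 F [-30.4   4.3  48.6] open -0.05 j [-0.46  0.45  1.84  0.01  0.89 -0.41]
[[ 0.998 -0.053 -0.03 ]
 [-0.052 -0.998  0.023]
 [-0.031 -0.021 -0.999]]
```

Dragging works well: the tilt is now −1.7° about y. Going on to module4.

send_rows(motion=[0, 0, -1, 0, 0, 0, 0, -3, 0, 0, 0, 0, -4, 0, 1, 0, 0, -4, 0, 3])

```text
time: 14.95
eef_pos: [0.588, -0.1751, 0.1229]
tcp_rot: [0.999, -0.026, -0.018, -0.012]
contact_force: [1.2, 0.0, 0.3]
opening: 0.272
```

Run:
```python
from plan import *
show(); plan((.474,-.2709,.13),-83.9,sp=.125)
(im,d),p=cam('top'); cv2.imwrite('pics/t15.png',cv2.resize(im[140:300,180:450,::-1],None,fx=2.8,fy=2.8))
P=pts(d,p).reshape(-1,3)
a=np.radians(6.1); ax=np.array([np.cos(a),np.sin(a)]); ay=np.array([-ax[1],ax[0]])
q=P[(P[:,2]>.06)&(P[:,2]<.078)]; d=q[:,:2]-np.array([.499,-.270])
l=np.c_[d@ax,d@ay,q[:,2]]; l=l[(abs(l[:,0]+.026)<.025)&(abs(l[:,1])<.03)]
print(len(l),(l.min(0)+l.max(0))/2)
```

```text
t 14.95 p [ 588.  -175.1  122.9] th -2.93 tilt 2.52 F [1.2 0.  0.3] open 2.33 j [-0.46  0.28  1.79  0.01  1.11 -0.41]
[-0.9, 0.8, -0.0, 0.118]
[-0.8, 0.9, -0.1, 0.118]
[-0.7, 1.0, -0.1, 0.118]
[-0.6, 1.1, -0.1, 0.118]
[-0.4, 1.2, -0.1, 0.118]
[-0.3, 1.2, -0.1, 0.118]
[-0.1, 1.2, -0.1, 0.118]
[0.0, 1.2, -0.1, 0.118]
[0.1, 1.2, -0.1, 0.118]
[0.3, 1.2, -0.1, 0.118]
[0.4, 1.2, -0.1, 0.118]
[0.56, 1.1, -0.11, 0.118]
89 [-0.0266828   0.00149903  0.06789455]
```

View pics/t15.png

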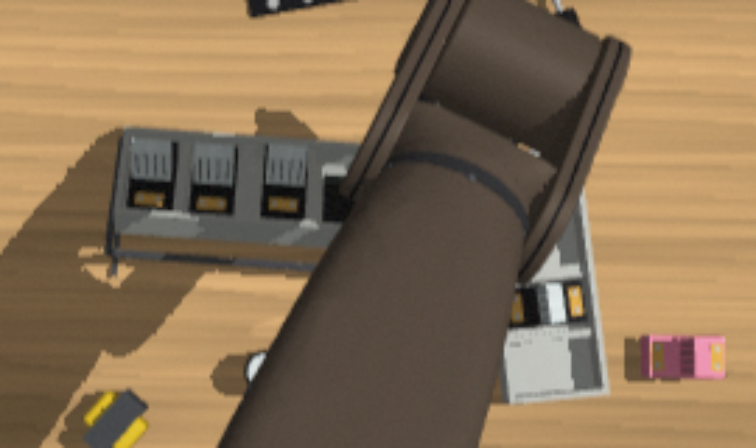

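send_rows(motion=[-0.9, 0.8, 0, 0.118, 4, -0.8, 0.9, -0.1, 0.118, 4, -0.7, 1.0, -0.1, 0.118, 4, -0.6, 1.1, -0.1, 0.118, 4, -0.4, 1.2, -0.1, 0.118, 4, -0.3, 1.2, -0.1, 0.118, 4, -0.1, 1.2, -0.1, 0.118, 4, 0, 1.2, -0.1, 0.118, 4, 0.1, 1.2, -0.1, 0.118, 4, 0.3, 1.2, -0.1, 0.118, 4, 0.4, 1.0, -0.1, 0.1, 4, 0, 0, 0, 0, 4])

```text
time: 16.2
eef_pos: [0.4914, -0.2647, 0.1531]
tcp_rot: [0.771, -0.637, -0.002, -0.002]
contact_force: [0.8, -0.1, -0.1]
opening: 0.467
```

Run:
```python
from plan import *
show(); print(st()[1].round(3)); plan((.474,-.2709,.08),-83.9,step=2.5)
(im,d),p=cam('scene'); cv2.imwrite('pics/s16.png',cv2.resize(im[80:240,120:280,::-1],None,fx=3.7,fy=3.7))
```

```text
t 16.2 p [ 491.4 -264.7  153.1] th -79.09 tilt 0.29 F [ 0.8 -0.1 -0.1] open 3.99 j [-0.68  0.11  1.93  0.    1.1   0.7 ]
[[ 0.189 -0.982 -0.001]
 [-0.982 -0.189  0.005]
 [-0.005 -0.    -1.   ]]
[0.1, 0.5, 1.8, 0.021]
[0.1, 0.5, 1.8, 0.021]
[0.1, 0.5, 1.8, 0.021]
[0.11, 0.45, 1.83, 0.021]
```

View pics/s16.png

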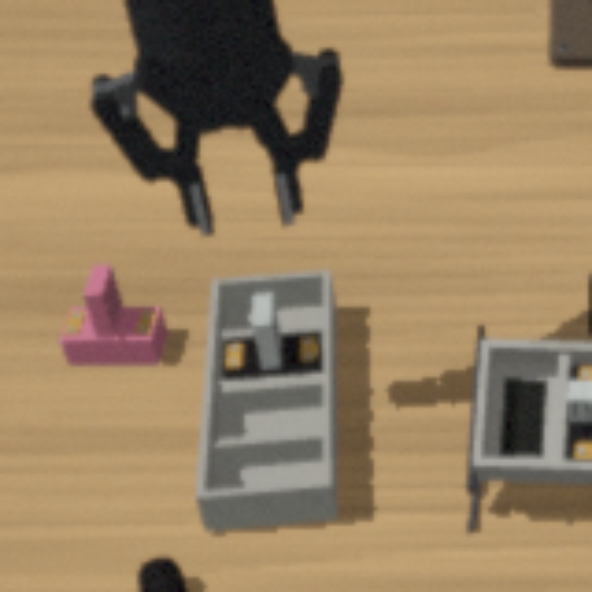

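send_rows(motion=[0.1, 0.5, 2, 0.021, 4, 0.1, 0.5, 2, 0.021, 4, 0.1, 0.5, 1.8, 0.021, 4, 0.1, 0.3, 1.5, 0.021, 4, 0, 0, 0.8, 0, 4, 0, 0, 0, 0, 4])

```text
time: 16.85
eef_pos: [0.4788, -0.2703, 0.0715]
tcp_rot: [0.749, -0.663, 0.002, -0.003]
contact_force: [-0.1, -0.1, -0.5]
opening: 0.471
```

Run:
```python
from plan import *
show(); plan((.474,-.2709,.051),-83.9,step=2.5)
(im,d),p=cam('scene'); cv2.imwrite('pics/s17.png',cv2.resize(im[80:240,120:280,::-1],None,fx=3.7,fy=3.7))
```

```text
t 16.85 p [ 478.8 -270.3   71.5] th -83.07 tilt 0.37 F [-0.1 -0.1 -0.5] open 4.02 j [-0.7   0.2   2.    0.01  0.94  0.75]
[0.01, 0.49, 2.05, 0.015]
```

View pics/s17.png

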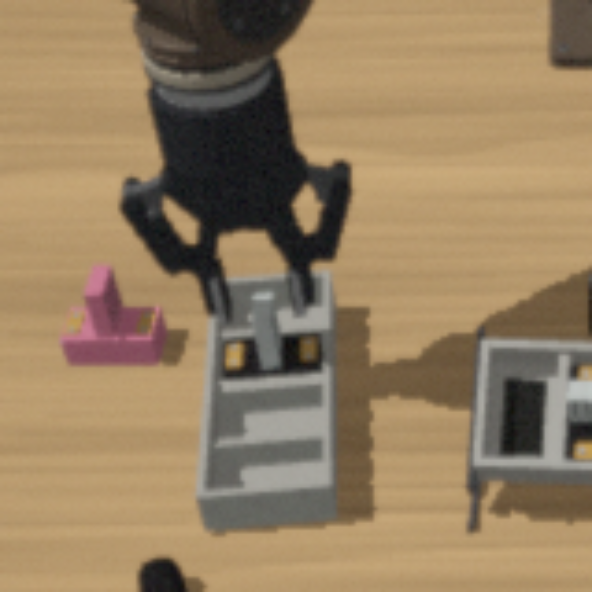

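send_rows(motion=[0, 0.3, 1, 0.015, 4, 0, 0.2, 1, 0, 4, 0, 0, 0.2, 0, 2.5, 0, 0, 0, 0, 0.8, 0, 0, 0, 0, 0.8, 0, 0, 0, 0, 0.8, 0, 0, 0, 0, 0.8], grip_force=40)

```text
time: 17.6
eef_pos: [0.4761, -0.272, 0.0509]
tcp_rot: [0.744, -0.668, 0.005, -0.003]
contact_force: [0.1, -0.3, -1.6]
opening: 0.131
```

Run:
```python
from plan import *
show()
```

```text
t 17.6 p [ 476.1 -272.    50.9] th -83.86 tilt 0.66 F [ 0.1 -0.3 -1.6] open 1.12 j [-0.71  0.23  2.01  0.01  0.89  0.75]
```

send_rows(motion=[0, 0, -1, 0, 0.8, 0, 0, -2, 0, 0.8, 0, 0, -3.5, 0, 0.8, 0, 0, -4, 0, 0.8, 0, 0, -3, 0, 0.8, 0, 0, 0, 0, 0.8])

```text
time: 18.2
eef_pos: [0.4732, -0.2706, 0.1917]
tcp_rot: [0.744, -0.668, 0.003, -0.003]
contact_force: [0.8, -0.3, -1.0]
opening: 0.128
```

Run:
```python
from plan import *
show(); plan((.580,-.105,.165),-3.4,sp=.11,step=3)
```

```text
t 18.2 p [ 473.2 -270.6  191.7] th -83.85 tilt 0.45 F [ 0.8 -0.3 -1. ] open 1.09 j [-0.71  0.03  1.94  0.01  1.16  0.75]
[-1.2, -1.0, 0.2, -0.108]
[-1.1, -1.1, 0.2, -0.108]
[-0.9, -1.2, 0.2, -0.108]
[-0.8, -1.3, 0.2, -0.108]
[-0.7, -1.4, 0.2, -0.108]
[-0.5, -1.4, 0.2, -0.108]
[-0.4, -1.5, 0.2, -0.108]
[-0.2, -1.5, 0.2, -0.108]
[-0.0, -1.5, 0.2, -0.108]
[0.1, -1.5, 0.2, -0.108]
[0.3, -1.5, 0.2, -0.108]
[0.4, -1.4, 0.2, -0.108]
[0.6, -1.39, 0.22, -0.108]
```

send_rows(motion=[-1.2, -1.0, 0, -0.108, 0.8, -1.1, -1.1, 0, -0.108, 0.8, -0.9, -1.2, 0, -0.108, 0.8, -0.8, -1.3, 0, -0.108, 0.8, -0.7, -1.4, 0, -0.108, 0.8, -0.5, -1.4, 0, -0.108, 0.8, -0.4, -1.5, 0, -0.108, 0.8, -0.2, -1.5, 0, -0.108, 0.8, 0, -1.5, 0, -0.108, 0.8, 0.1, -1.5, 0, -0.108, 0.8, 0.3, -1.5, 0, -0.1, 0.8, 0, 0, 0, 0, 0.8])

```text
time: 19.4
eef_pos: [0.5571, -0.1191, 0.1781]
tcp_rot: [0.993, -0.118, -0.006, -0.004]
contact_force: [-0.1, -0.5, -1.0]
opening: 0.13
```

Run:
```python
from plan import *
show(); print(st()[1].round(3)); plan((.580,-.105,.145),-3.4,sp=.11,step=2)
```

```text
t 19.4 p [ 557.1 -119.1  178.1] th -13.56 tilt 0.86 F [-0.1 -0.5 -1. ] open 1.11 j [-0.39  0.11  1.88  0.01  1.16 -0.16]
[[ 0.972 -0.234 -0.011]
 [-0.234 -0.972  0.01 ]
 [-0.013 -0.007 -1.   ]]
[0.65, -0.63, 1.1, -0.059]
[0.68, -0.59, 1.1, -0.059]
[0.72, -0.55, 1.1, -0.059]
```

send_rows(motion=[0.7, -0.6, 1, -0.06, 0.8, 0.7, -0.6, 1, -0.06, 0.8, 0.7, -0.5, 1, -0.06, 0.8, 0, 0, 0, 0, 0.8])

```text
time: 19.8
eef_pos: [0.5778, -0.1064, 0.1431]
tcp_rot: [1.0, -0.029, -0.009, -0.005]
contact_force: [-0.5, 1.0, -2.0]
opening: 0.125
```

Run:
```python
from plan import *
show(); print(st()[1].round(3)); plan((.5635,-.1037,.107),-3.4,sp=.11,step=1.2)
(im,d),p=cam('scene'); cv2.imwrite('pics/s18.png',cv2.resize(im[100:240,200:360,::-1],None,fx=4,fy=4))
```

```text
t 19.8 p [ 577.8 -106.4  143.1] th -3.37 tilt 1.18 F [-0.5  1.  -2. ] open 1.07 j [-0.36  0.19  1.86  0.    1.11 -0.3 ]
[[ 0.998 -0.059 -0.018]
 [-0.059 -0.998  0.01 ]
 [-0.019 -0.009 -1.   ]]
[-0.3, -0.0, 0.9, 0.0]
[-0.3, -0.0, 0.9, 0.0]
[-0.3, -0.0, 0.9, 0.0]
[-0.34, -0.04, 0.91, 0.0]
```

View pics/s18.png

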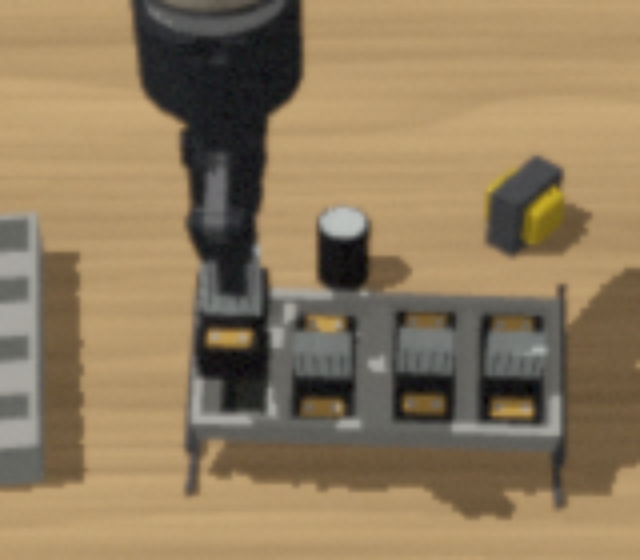

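send_rows(motion=[-0.3, -0.1, 1.1, 0, 0.8, -0.3, -0.1, 1.1, 0, 0.8, -0.3, 0, 0.9, 0, 0.8, -0.1, 0, 0.4, 0, 0.8, 0, 0, 0, 0, 0.8])

```text
time: 20.35
eef_pos: [0.5647, -0.105, 0.1063]
tcp_rot: [0.999, -0.033, -0.009, -0.004]
contact_force: [0.5, 0.3, -0.6]
opening: 0.127
```

Run:
```python
from plan import *
show(); 
(im,d),p=cam('scene'); cv2.imwrite('pics/s19.png',cv2.resize(im[120:240,220:360,::-1],None,fx=5,fy=5))
```

```text
t 20.35 p [ 564.7 -105.   106.3] th -3.81 tilt 1.18 F [ 0.5  0.3 -0.6] open 1.08 j [-0.36  0.21  1.91  0.    1.04 -0.3 ]
```

View pics/s19.png

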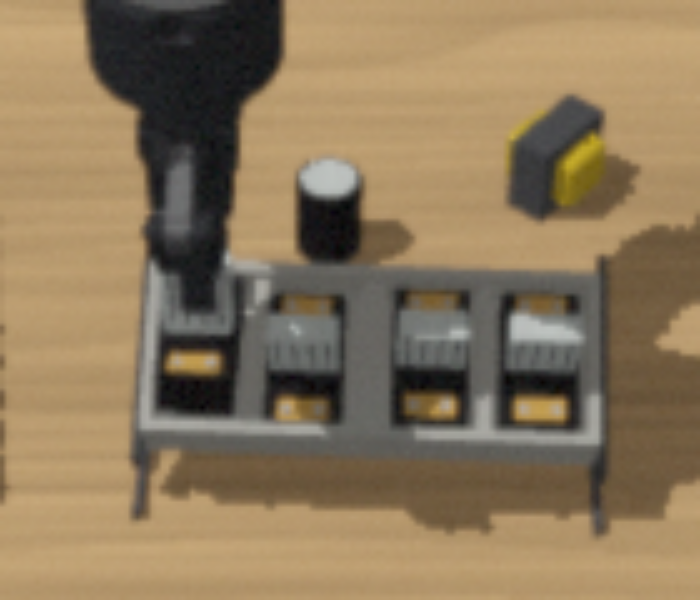

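send_rows(motion=[-0.1, 0, 0.3, 0, 0.8, -0.1, 0, 0.3, 0, 0.8, 0, 0, 0.3, 0, 0.8])

```text
time: 20.7
eef_pos: [0.5641, -0.1054, 0.1]
tcp_rot: [0.999, -0.033, -0.008, -0.004]
contact_force: [-4.1, 1.9, 13.4]
opening: 0.131
```

send_rows(motion=[-0.1, 0, 0.3, 0, 0.8, 0, 0, 0.3, 0, 0.8])

```text
time: 20.9
eef_pos: [0.5643, -0.1054, 0.1]
tcp_rot: [0.999, -0.033, -0.008, -0.004]
contact_force: [-7.2, 1.4, 12.2]
opening: 0.128
```

Contact on the floor (13 N). Opening in stages, then withdrawing and pressing as before.

send_rows(motion=[0, 0, 0, 0, 1.3, 0, 0, 0, 0, 1.5, 0, 0, 0, 0, 1.8, 0, 0, 0, 0, 2.2, 0, 0, 0, 0, 2.6, 0, 0, 0, 0, 3.2], grip_force=20)

```text
time: 21.5
eef_pos: [0.5661, -0.106, 0.1018]
tcp_rot: [0.999, -0.033, -0.006, -0.003]
contact_force: [0.5, -0.0, 0.5]
opening: 0.375
```

Run:
```python
from kit import *
show(); prof(-74,'scene','s20')
```

```text
t 21.5 p [ 566.1 -106.   101.8] th -3.79 tilt 0.75 F [ 0.5 -0.   0.5] open 3.2 j [-0.36  0.22  1.91  0.    1.02 -0.3 ]
188 [  3. -73.  44.] [79 81 80]
189 [  5. -73.  43.] [42 42 41]
190 [  8. -73.  45.] [31 25 29]
191 [ 12. -72.  51.] [48 41 33]
192 [ 14. -72.  49.] [113  87  47]
193 [ 17. -72.  52.] [184 152  86]
194 [ 20. -71.  53.] [187 157 102]
195 [ 23. -71.  54.] [180 146  80]
196 [ 25. -71.  53.] [110  88  48]
197 [ 27. -71.  52.] [39 34 23]
198 [ 28. -71.  51.] [23 23 28]
199 [ 29. -71.  46.] [16 18 21]
200 [ 30. -71.  42.] [11 15 10]
201 [ 32. -71.  42.] [14 13 18]
202 [ 33. -72.  39.] [31 27 27]
203 [ 34. -72.  34.] [ 99 100  95]
204 [ 37. -72.  36.] [164 164 157]
205 [ 38. -72.  33.] [162 162 156]
206 [ 40. -72.  32.] [121 120 114]
207 [ 41. -72.  27.] [95 95 88]
208 [ 41. -72.  19.] [94 93 87]
209 [ 41. -73.  12.] [97 92 85]
```

View pics/s20.png

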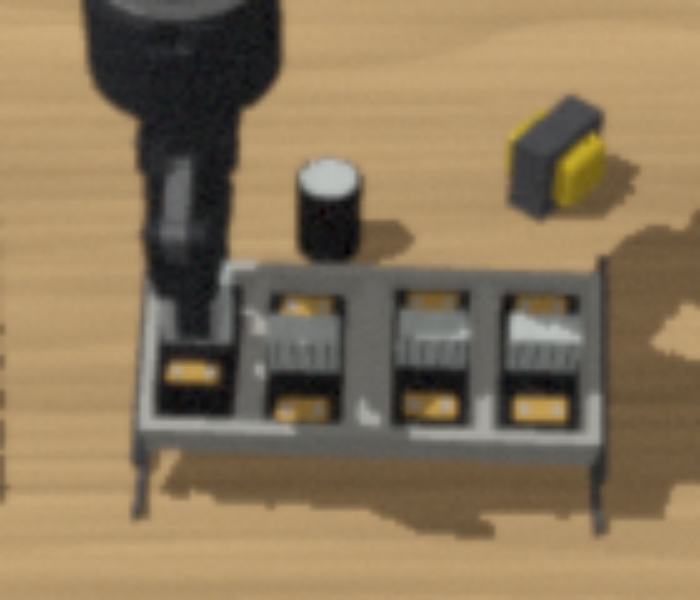

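send_rows(motion=[0, 0, -1.5, 0, 3.4, 0, 0, -2.5, 0, 3.4, 0.5, 0, -0.5, 0, 3.4, 1.5, 0, 0, 0, 1, 1.4, 0, 0, 0, 0, 0.2, 0, 0, 0, 0, 0, 0, 0, 0, 0])

```text
time: 22.25
eef_pos: [0.6047, -0.1089, 0.1507]
tcp_rot: [0.999, -0.033, -0.005, -0.003]
contact_force: [-0.6, 0.4, 0.0]
opening: 0.001
```

Run:
```python
from kit import *
show(); plan((.602,-.1075,.083),-3.4,step=1.8)
```

```text
t 22.25 p [ 604.7 -108.9  150.7] th -3.79 tilt 0.61 F [-0.6  0.4  0. ] open 0.0 j [-0.34  0.24  1.79  0.    1.12 -0.28]
[-0.1, -0.0, 1.7, -0.002]
[-0.1, -0.0, 1.7, -0.002]
[-0.1, -0.0, 1.7, -0.002]
[-0.05, -0.02, 1.69, -0.002]
```

send_rows(motion=[-0.1, 0, 2, 0, 0, -0.1, 0, 2, 0, 0, -0.1, 0, 1.7, 0, 0, 0, 0, 1, 0, 0, 0, 0, 0.7, 0, 0, 0, 0, 0.7, 0, 0, 0, 0, 0.8, 0, 0, 0, 0, 0.8, 0, 0])

```text
time: 23.05
eef_pos: [0.6104, -0.1107, 0.0607]
tcp_rot: [0.999, -0.034, 0.009, 0.001]
contact_force: [-2.8, 4.1, 25.4]
opening: -0.001
```

send_rows(motion=[-0.1, 0, 0.8, 0, 0, -0.1, 0, 0.8, 0, 0])

```text
time: 23.25
eef_pos: [0.6197, -0.1137, 0.0565]
tcp_rot: [0.999, -0.034, 0.022, 0.004]
contact_force: [2.5, -0.5, 4.6]
opening: -0.001
```

Run:
```python
from kit import *
show(); prof(-74,'scene','s21')
```

```text
t 23.25 p [ 619.7 -113.7   56.5] th -3.85 tilt 2.52 F [ 2.5 -0.5  4.6] open -0.01 j [-0.34  0.36  1.83  0.01  0.91 -0.28]
177 [-34. -66.  17.] [71 69 66]
178 [-26. -64.  31.] [58 52 48]
179 [-23. -64.  31.] [84 70 51]
180 [-20. -64.  33.] [90 72 47]
181 [-18. -64.  33.] [89 75 52]
182 [-16. -64.  32.] [83 77 65]
183 [ -0. -61.  67.] [90 92 89]
184 [  2. -61.  68.] [101 104 101]
185 [  5. -61.  68.] [ 97 100  97]
186 [  6. -61.  66.] [95 99 97]
187 [  8. -61.  65.] [ 98 101 101]
188 [ 10. -60.  65.] [100 103 100]
189 [ 10. -61.  59.] [104 105 103]
190 [ 11. -61.  54.] [108 112 109]
191 [ 11. -61.  49.] [106 108 106]
192 [ 10. -62.  40.] [ 99 103 101]
193 [ 11. -62.  35.] [80 82 79]
194 [ 12. -62.  32.] [31 36 34]
195 [ 15. -62.  33.] [21 16 22]
196 [ 17. -62.  34.] [16 13 17]
197 [ 20. -62.  35.] [16 17 15]
198 [ 22. -62.  32.] [26 20 19]
199 [ 24. -62.  33.] [33 32 23]
200 [ 26. -61.  32.] [26 20 18]
201 [ 29. -61.  34.] [26 25 17]
202 [ 31. -61.  32.] [42 39 31]
203 [ 33. -61.  31.] [61 61 59]
204 [ 35. -61.  32.] [106 105 100]
205 [ 39. -61.  36.] [118 119 112]
206 [ 41. -60.  36.] [103 102  96]
207 [ 40. -61.  25.] [97 97 92]
208 [ 42. -61.  24.] [92 92 86]
209 [ 41. -62.  13.] [96 94 88]
210 [ 41. -62.   6.] [102  94  82]
```

View pics/s21.png

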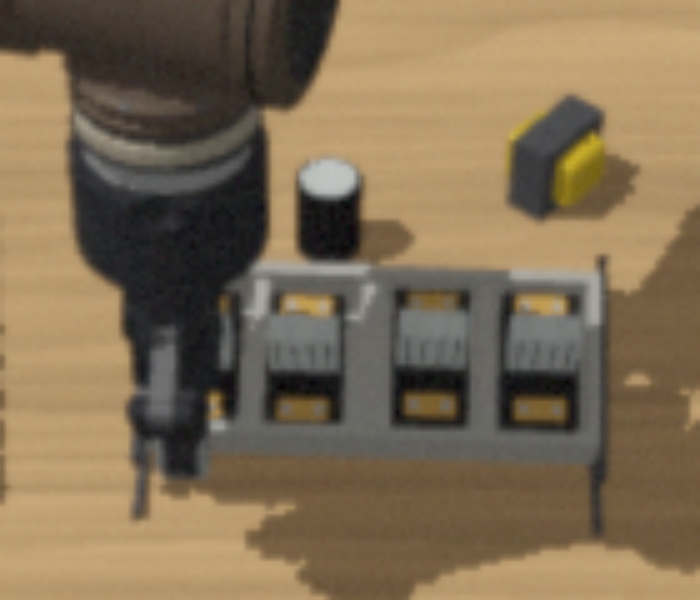

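send_rows(motion=[0, 0, -3, 0, 0, 0, 0, -3.5, 0, 0, 0, 0, -3.5, 0, 0, 0, 0, 0, 0, 0])

```text
time: 23.7
eef_pos: [0.6181, -0.1138, 0.162]
tcp_rot: [0.999, -0.034, 0.026, 0.005]
contact_force: [1.5, -1.0, 0.2]
opening: 0.005
```

```bash
cat >> kit.py <<'E'
def mods(n='scene'):
    (im,d),p=cam(n); P=pts(d,p); L=((P.reshape(-1,3)-O)@KM*1000)
    for k in (-74,-26,26,74):
        q=L[(abs(L[:,1]-k)<13)]
        t=q[(q[:,2]>55)&(q[:,2]<85)&(abs(q[:,0])<25)]
        f=q[(q[:,0]>16)&(q[:,0]<28)&(q[:,2]>15)&(q[:,2]<60)]; g=q[(q[:,0]<-14)&(q[:,0]>-28)&(q[:,2]>15)&(q[:,2]<60)]
        print(k,'plate',len(t),np.percentile(t,[5,50,95],axis=0).round(0).tolist() if len(t) else '','far',np.median(f,0).round(1) if len(f) else '','near',np.median(g,0).round(1) if len(g) else '')
E
python3 - <<'E'
from kit import *
show(); print(st()[1].round(3)); mods(); plan((.575,-.18,.10),0,step=3.5)
(im,d),p=cam('scene'); cv2.imwrite('pics/s22.png',cv2.resize(im[120:240,220:360,::-1],None,fx=5,fy=5))
E
```

```text
t 23.7 p [ 618.1 -113.8  162. ] th -3.88 tilt 3.01 F [ 1.5 -1.   0.2] open 0.04 j [-0.35  0.22  1.79  0.01  1.08 -0.28]
[[ 0.996 -0.068  0.051]
 [-0.068 -0.998 -0.012]
 [ 0.052  0.008 -0.999]]
-74 plate 93 [[-1.0, -86.0, 59.0], [7.0, -75.0, 69.0], [11.0, -63.0, 72.0]] far [ 21.8 -74.5  32.3] near [-19.7 -70.7  32.4]
-26 plate 97 [[-0.0, -37.0, 57.0], [8.0, -26.0, 70.0], [11.0, -14.0, 72.0]] far [ 22.2 -26.5  31.9] near [-20.7 -26.2  32.1]
26 plate 100 [[-5.0, 14.0, 57.0], [3.0, 26.0, 70.0], [7.0, 39.0, 72.0]] far [22.9 26.9 32.5] near [-23.8  24.6  32.7]
74 plate 91 [[-4.0, 62.0, 57.0], [3.0, 75.0, 70.0], [8.0, 85.0, 72.0]] far [21.2 73.9 32.5] near [-23.6  73.2  33.2]
[-1.33, 2.3, 1.93, -0.023]
[-1.38, 2.27, 1.93, -0.023]
[-1.43, 2.24, 1.92, -0.023]
```

View pics/s22.png

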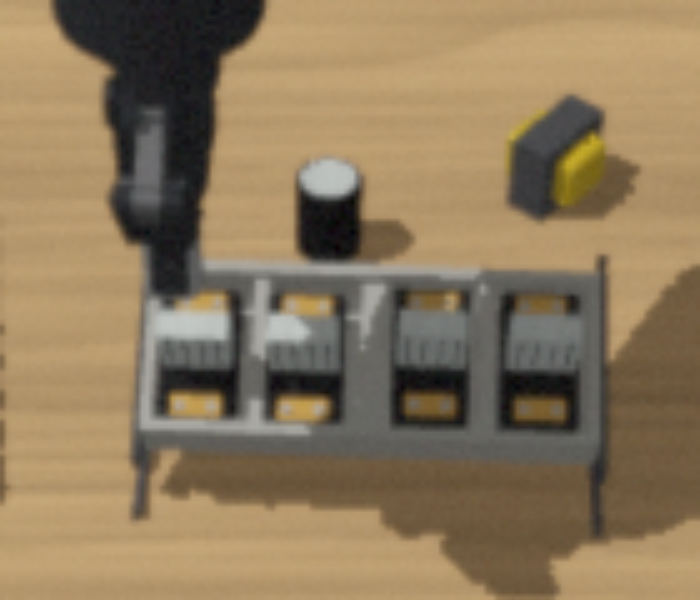

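All four modules are seated (block tops at kit z≈32 both near and far, plate tops level at ≈72). Now taking the tilt out on the table, then the tray.

send_rows(motion=[-1.3, 2.3, 0, 0, 0, -1.3, 2.3, 0.5, 0, 0, -1.3, 2.2, 2, 0, 0, -0.3, 0.3, 4, 0, 0, -0.3, 0, 4, 0, 0, -0.1, 0, 3, 0, 0, 0, 0, 1.5, 0, 0, 0, 0, 0.6, 0, 0])

```text
time: 24.6
eef_pos: [0.5654, -0.1827, -0.0002]
tcp_rot: [0.999, -0.033, 0.01, -0.001]
contact_force: [-22.8, 9.8, 63.7]
opening: -0.003
```

Run:
```python
from plan import *
show(); print(st()[1].round(3))
```

```text
t 24.6 p [ 5.654e+02 -1.827e+02 -2.000e-01] th -3.78 tilt 1.19 F [-22.8   9.8  63.7] open -0.03 j [-0.49  0.4   1.91  0.01  0.82 -0.43]
[[ 0.998 -0.066  0.021]
 [-0.066 -0.998  0.001]
 [ 0.021 -0.003 -1.   ]]
```

send_rows(motion=[0.3, 0, 0, 0, 0, 0, 0, -1, 0, 0, 0, 0, -3, 0, 1, 0, 0, -4, 0, 3, 0, 0, -2, 0, 5])

```text
time: 25.1
eef_pos: [0.5607, -0.1804, 0.0958]
tcp_rot: [0.999, -0.033, 0.002, -0.005]
contact_force: [0.5, -1.0, 0.0]
opening: 0.447
```

```bash
cat > tr.py <<'E'
from plan import *
def tray(c,n,ang0):
    (im,d),p=cam(n); P=pts(d,p).reshape(-1,3)
    q=P[(P[:,2]>.0315)&(P[:,2]<.040)&(np.hypot(P[:,0]-c[0],P[:,1]-c[1])<.125)]
    a=np.radians(ang0);e=np.array([np.cos(a),np.sin(a)]);f=np.array([-e[1],e[0]]);D=q[:,:2]-c
    q=q[(abs(D@e)<.107)&(abs(D@f)<.046)]
    print(n,len(q),cv2.minAreaRect((q[:,:2]*1000).astype(np.float32)))
E
python3 - <<'E'
from tr import *
show(); print(st()[1].round(3)); plan((.499,-.270,.12),6.1,step=2)
for n in ('top','scene'):
    tray(np.array([.499,-.270]),n,6.1); tray(np.array([.524,.26]),n,7.5)
E
```

```text
t 25.1 p [ 560.7 -180.4   95.8] th -3.78 tilt 0.61 F [ 0.5 -1.   0. ] open 3.82 j [-0.49  0.25  1.89  0.01  1.   -0.43]
[[ 0.998 -0.066  0.004]
 [-0.066 -0.998  0.01 ]
 [ 0.003 -0.01  -1.   ]]
[-0.9, 1.6, -0.4, -0.029]
[-1.0, 1.5, -0.4, -0.029]
[-1.0, 1.5, -0.4, -0.029]
[-1.1, 1.5, -0.4, -0.029]
[-1.1, 1.4, -0.4, -0.029]
[-1.14, 1.41, -0.42, -0.029]
top 233 ((463.2388916015625, -274.4664001464844), (131.2547607421875, 80.38005828857422), 6.191484451293945)
top 600 ((522.8282470703125, 260.2989501953125), (200.07870483398438, 81.48277282714844), 7.670355319976807)
scene 420 ((499.1925048828125, -269.71624755859375), (205.24620056152344, 80.43842315673828), 6.110335350036621)
scene 521 ((524.87939453125, 260.9677429199219), (203.50392150878906, 83.35696411132812), 7.467216491699219)
```

send_rows(motion=[-0.9, 1.6, -0.3, -0.029, 4, -1.0, 1.5, -0.3, -0.029, 4, -1.0, 1.5, -0.3, -0.029, 4, -1.1, 1.5, 0, -0.029, 4, -1.1, 1.4, 0, -0.029, 4, -0.9, 0.9, 0, -0.029, 4, 0, 0, 0, 0, 4])

```text
time: 26.0
eef_pos: [0.4874, -0.2597, 0.0802]
tcp_rot: [0.998, 0.058, -0.012, -0.016]
contact_force: [-0.5, 0.2, -0.1]
opening: 0.464
```

Run:
```python
from tr import *
show(); print(st()[1].round(3)); plan((.499,-.270,.08),6.1,step=2)
```

```text
t 26.0 p [ 487.4 -259.7   80.2] th 6.68 tilt 2.34 F [-0.5  0.2 -0.1] open 3.97 j [-0.68  0.21  1.96  0.01  1.   -0.8 ]
[[ 0.993  0.116 -0.027]
 [ 0.116 -0.993  0.031]
 [-0.023 -0.034 -0.999]]
[1.03, 1.16, -0.04, 0.01]
```

send_rows(motion=[0.7, 0.6, -0.3, 0.01, 4, 0.4, 0.5, 0, 0, 4, 0, 0, 0, 0, 4])

```text
time: 26.3
eef_pos: [0.4995, -0.268, 0.0787]
tcp_rot: [0.998, 0.052, -0.015, -0.019]
contact_force: [0.2, -0.4, -0.3]
opening: 0.471
```

Run:
```python
from tr import *
show(); print(st()[1].round(3)); plan((.499,-.270,.016),6.1,step=2)
(im,d),p=cam('scene'); cv2.imwrite('pics/s23.png',cv2.resize(im[80:240,120:280,::-1],None,fx=3.7,fy=3.7))
```

```text
t 26.3 p [ 499.5 -268.    78.7] th 5.99 tilt 2.71 F [ 0.2 -0.4 -0.3] open 4.02 j [-0.68  0.25  1.92  0.01  1.01 -0.78]
[[ 0.994  0.103 -0.031]
 [ 0.104 -0.994  0.035]
 [-0.027 -0.039 -0.999]]
[0.0, 0.1, 1.6, -0.0]
[0.0, 0.1, 1.6, -0.0]
[0.0, 0.1, 1.6, -0.0]
[0.03, 0.11, 1.57, -0.0]
```

View pics/s23.png

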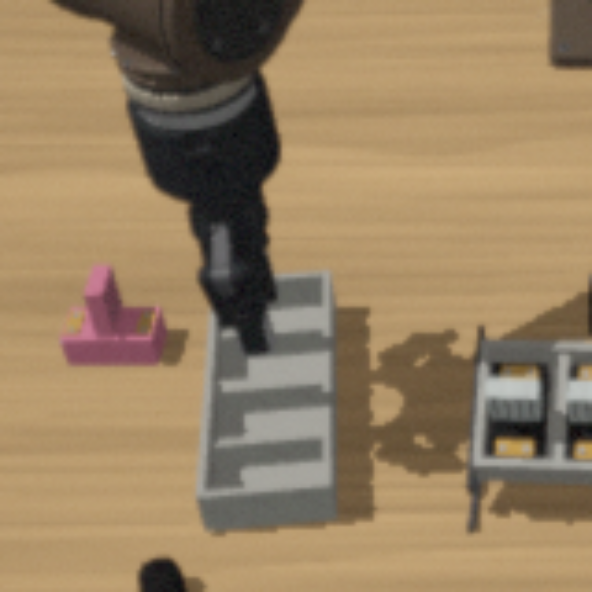

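send_rows(motion=[0.1, 0.2, 1.6, 0, 4, 0.1, 0.1, 1.6, 0, 4, 0, 0.1, 1.5, 0, 4, 0, 0.1, 0.8, 0, 4, 0, 0, 0, 0, 4])

```text
time: 26.85
eef_pos: [0.5007, -0.2692, 0.0185]
tcp_rot: [0.998, 0.053, -0.015, -0.019]
contact_force: [-0.4, -0.2, -1.0]
opening: 0.468
```

Run:
```python
from tr import *
show(); print(st()[1].round(3)); plan((.499,-.270,.018),6.1,step=2)
(im,d),p=cam('scene'); cv2.imwrite('pics/s24.png',cv2.resize(im[120:240,140:260,::-1],None,fx=5,fy=5))
```

```text
t 26.85 p [ 500.7 -269.2   18.5] th 6.12 tilt 2.76 F [-0.4 -0.2 -1. ] open 4.0 j [-0.68  0.35  1.94  0.01  0.91 -0.79]
[[ 0.994  0.105 -0.032]
 [ 0.107 -0.994  0.036]
 [-0.028 -0.039 -0.999]]
[-0.17, 0.07, 0.05, 0.0]
```

View pics/s24.png

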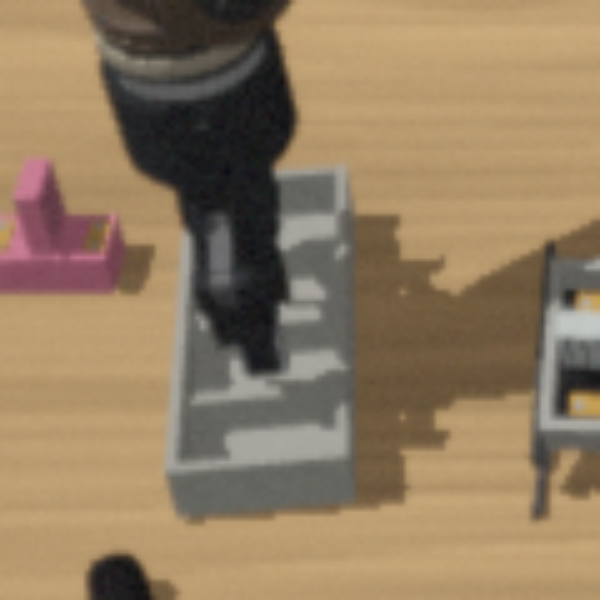

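send_rows(motion=[-0.1, 0, 0.1, 0, 2.5, 0, 0, 0, 0, 1, 0, 0, 0, 0, 0.5, 0, 0, 0, 0, 0.5, 0, 0, 0, 0, 0.5], grip_force=80)

```text
time: 27.4
eef_pos: [0.5003, -0.2697, 0.0194]
tcp_rot: [0.998, 0.053, -0.014, -0.018]
contact_force: [-0.5, 0.4, -1.6]
opening: 0.088
```

Run:
```python
from tr import *
show(); print(st()[1].round(3))
for n in ('top','scene'): tray(np.array([.499,-.270]),n,6.1)
```

```text
t 27.4 p [ 500.3 -269.7   19.4] th 6.12 tilt 2.61 F [-0.5  0.4 -1.6] open 0.75 j [-0.68  0.34  1.94  0.01  0.91 -0.79]
[[ 0.994  0.106 -0.03 ]
 [ 0.107 -0.994  0.035]
 [-0.026 -0.037 -0.999]]
top 184 ((550.6879272460938, -263.8871765136719), (97.47804260253906, 79.66822052001953), 6.028850555419922)
scene 391 ((502.1877136230469, -269.5928955078125), (204.48902893066406, 80.47418975830078), 6.03324031829834)
```

send_rows(motion=[0, 0, -1, 0, 0.5, 0, 0, -2, 0, 0.5, 0, 0, -3, 0, 0.5, 0, 0, -3.5, 0, 0.5, 0, 0, -3.5, 0, 0.5, 0, 0, -3, 0, 0.5, 0, 0, -1.5, 0, 0.5, 0, 0, 0, 0, 0.5])

```text
time: 28.3
eef_pos: [0.5042, -0.2752, 0.2025]
tcp_rot: [0.998, 0.053, -0.016, -0.019]
contact_force: [0.5, -1.1, -1.9]
opening: 0.089
```

Run:
```python
from tr import *
show(); print(st()[1].round(3))
(im,d),p=cam('scene'); cv2.imwrite('pics/s25.png',cv2.resize(im[60:240,120:400,::-1],None,fx=2.8,fy=2.8))
plan((.5236,.2606,.20),7.5,step=2.5)
```

```text
t 28.3 p [ 504.2 -275.2  202.5] th 6.11 tilt 2.8 F [ 0.5 -1.1 -1.9] open 0.76 j [-0.68  0.12  1.83  0.01  1.24 -0.79]
[[ 0.994  0.105 -0.033]
 [ 0.106 -0.994  0.036]
 [-0.029 -0.039 -0.999]]
[0.3, -2.4, 0.1, -0.001]
[0.4, -2.4, 0.1, -0.001]
[0.4, -2.4, 0.1, -0.001]
[0.4, -2.4, 0.1, -0.001]
[0.4, -2.4, 0.1, -0.001]
[0.4, -2.4, 0.1, -0.001]
[0.4, -2.4, 0.1, -0.001]
[0.4, -2.4, 0.1, -0.001]
[0.4, -2.4, 0.1, -0.001]
[0.4, -2.4, 0.1, -0.001]
[0.4, -2.4, 0.1, -0.001]
[0.4, -2.4, 0.1, -0.001]
[0.4, -2.4, 0.1, -0.001]
[0.4, -2.4, 0.1, -0.001]
[0.4, -2.4, 0.1, -0.001]
[0.4, -2.4, 0.1, -0.001]
[0.4, -2.4, 0.1, -0.001]
[0.4, -2.4, 0.1, -0.001]
[0.4, -2.4, 0.1, -0.001]
[0.4, -2.4, 0.1, -0.001]
[0.4, -2.4, 0.1, -0.001]
[0.4, -2.4, 0.09, -0.001]
```

View pics/s25.png

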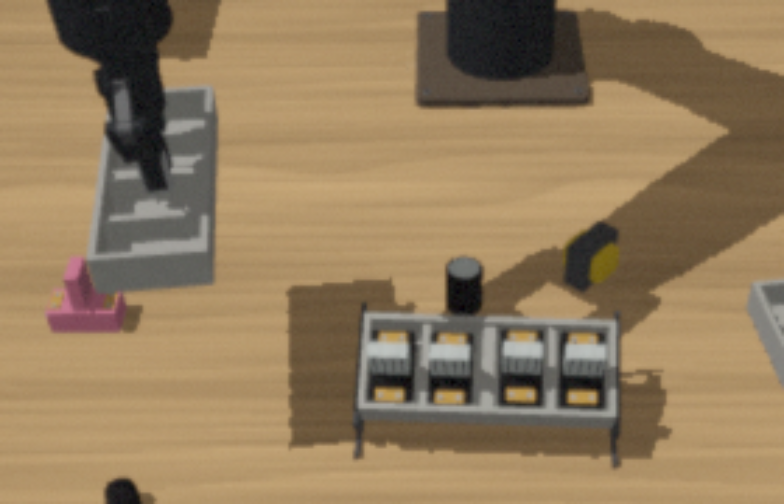

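The tray is lifted and the kit is complete. Crossing over it.

send_rows(motion=[0.3, -1.2, 0, 0, 0.5, 0.3, -2.2, 0, 0, 0.5, 0.4, -2.4, 0, 0, 0.5, 0.4, -2.4, 0, 0, 0.5, 0.4, -2.4, 0, 0, 0.5, 0.4, -2.4, 0, 0, 0.5, 0.4, -2.4, 0, 0, 0.5, 0.4, -2.4, 0, 0, 0.5])

```text
time: 29.15
eef_pos: [0.5071, -0.0814, 0.1932]
tcp_rot: [0.998, 0.05, -0.028, -0.028]
contact_force: [0.6, 1.3, -2.3]
opening: 0.095
```

Run:
```python
from tr import *
show(); print(st()[1].round(3))
plan((.5236,.2606,.20),7.5,step=2.5)
```

```text
t 29.15 p [507.1 -81.4 193.2] th 5.86 tilt 4.51 F [ 0.6  1.3 -2.3] open 0.81 j [-0.37  0.    1.97  0.03  1.25 -0.48]
[[ 0.993  0.099 -0.058]
 [ 0.102 -0.993  0.053]
 [-0.053 -0.058 -0.997]]
[0.4, -2.4, 0.1, -0.002]
[0.4, -2.4, 0.1, -0.002]
[0.4, -2.4, 0.1, -0.002]
[0.4, -2.4, 0.1, -0.002]
[0.4, -2.4, 0.1, -0.002]
[0.4, -2.4, 0.1, -0.002]
[0.4, -2.4, 0.1, -0.002]
[0.4, -2.4, 0.1, -0.002]
[0.4, -2.4, 0.1, -0.002]
[0.4, -2.4, 0.1, -0.002]
[0.4, -2.4, 0.1, -0.002]
[0.4, -2.4, 0.1, -0.002]
[0.4, -2.4, 0.1, -0.002]
[0.43, -2.41, 0.07, -0.002]
```

send_rows(motion=[0.4, -2.4, -0.1, -0.002, 0.5, 0.4, -2.4, -0.1, -0.002, 0.5, 0.4, -2.4, -0.1, -0.002, 0.5, 0.4, -2.4, 0, -0.002, 0.5, 0.4, -2.4, 0, -0.002, 0.5, 0.4, -2.4, 0, -0.002, 0.5, 0.4, -2.4, 0, -0.002, 0.5, 0.4, -2.4, 0, -0.002, 0.5, 0.4, -2.4, 0, -0.002, 0.5, 0.3, -1.8, 0, 0, 0.5, 0.2, -1, 0, 0, 0.5, 0, 0, 0, 0, 0.5])

```text
time: 30.35
eef_pos: [0.5014, 0.1879, 0.185]
tcp_rot: [0.996, 0.063, -0.051, -0.032]
contact_force: [0.1, 0.3, -2.9]
opening: 0.089
```

Run:
```python
from tr import *
show(); print(st()[1].round(3))
plan((.5236,.2606,.15),7.5,step=2.5)
(im,d),p=cam('scene'); cv2.imwrite('pics/s26.png',cv2.resize(im[60:260,260:540,::-1],None,fx=2.8,fy=2.8))
```

```text
t 30.35 p [501.4 187.9 185. ] th 7.46 tilt 6.91 F [ 0.1  0.3 -2.9] open 0.76 j [ 0.13  0.07  1.92  0.08  1.25 -0.02]
[[ 0.987  0.123 -0.105]
 [ 0.129 -0.99   0.058]
 [-0.097 -0.071 -0.993]]
[0.9, -1.7, 0.9, -0.0]
[0.9, -1.7, 0.9, -0.0]
[0.9, -1.7, 0.9, -0.0]
[0.87, -1.67, 0.92, -0.0]
```

View pics/s26.png

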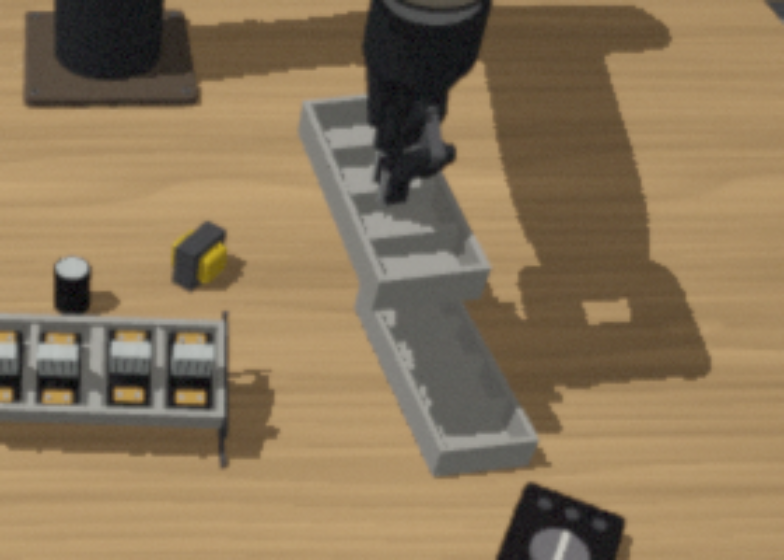

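send_rows(motion=[0.6, -1.7, 0.5, 0, 0.5, 0.9, -1.8, 1, 0, 0.5, 0.9, -1.8, 1.2, 0, 0.5, 0.9, -1.4, 1.2, 0, 0.5, 0.3, -0.3, 0.8, 0, 0.5, 0, 0, 0, 0, 0.5])

```text
time: 31.0
eef_pos: [0.5234, 0.2602, 0.1353]
tcp_rot: [0.996, 0.06, -0.053, -0.03]
contact_force: [-0.8, -0.5, -3.3]
opening: 0.089
```

Run:
```python
from tr import *
show(); print(st()[1].round(3))
plan((.525,.2604,.11),7.5,step=2.5)
(im,d),p=cam('scene'); cv2.imwrite('pics/s27.png',cv2.resize(im[60:260,300:520,::-1],None,fx=3,fy=3))
P=pts(d,p).reshape(-1,3)
q=P[(abs(P[:,0]-.52)<.13)&(abs(P[:,1]-.26)<.08)&(P[:,2]>.06)&(P[:,2]<.16)]
np.save('q27.npy',q); print(len(q))
```

```text
t 31.0 p [523.4 260.2 135.3] th 7.06 tilt 7.0 F [-0.8 -0.5 -3.3] open 0.76 j [0.25 0.23 1.84 0.09 1.17 0.1 ]
[[ 0.987  0.116 -0.109]
 [ 0.122 -0.991  0.053]
 [-0.102 -0.066 -0.993]]
[0.21, 0.08, 1.25, -0.004]
[0.21, 0.08, 1.25, -0.004]
2821
```

View pics/s27.png

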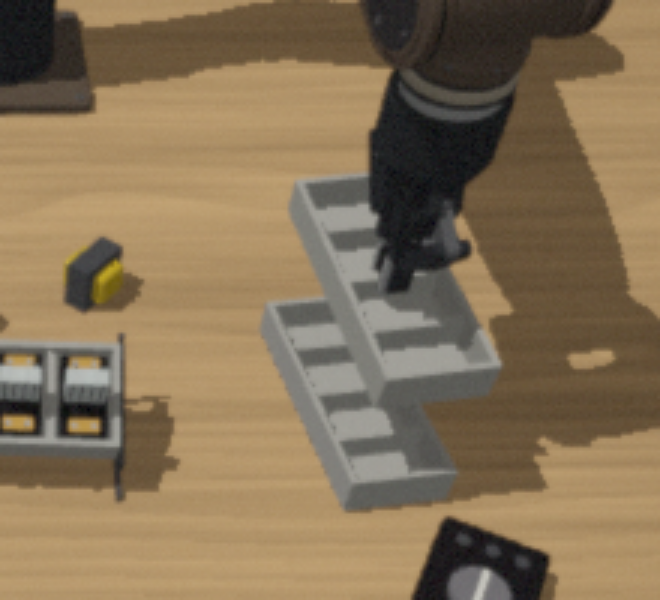

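```bash
cat >> tr.py <<'E'
def ftray(n,c,z0,sl=(-.075,.0),tol=.004,ang=7.,zc=None):
    (im,d),p=cam(n); P=pts(d,p).reshape(-1,3)
    a=np.radians(ang);e=np.array([np.cos(a),np.sin(a)]);f=np.array([-e[1],e[0]])
    A=np.array([sl[0],sl[1],z0])
    D=P[:,:2]-c
    m=(abs(D@e)<.110)&(abs(D@f)<.047)&(abs(D@f)>.03)
    for i in range(12):
        r=P[:,2]-(D@A[:2]+A[2]); k=m&(abs(r)<(tol if i>3 else .006))
        G=np.c_[D[k],np.ones(k.sum())]; A=np.linalg.lstsq(G,P[k,2],rcond=None)[0]
    m=(abs(D@e)<.115)&(abs(D@f)<.05); r=P[:,2]-(D@A[:2]+A[2]); k=m&(abs(r)<.004)
    # drop grey check: keep points; rectangle in plan
    rc=cv2.minAreaRect((P[k,:2]*1000).astype(np.float32))
    print(n,'plane',A.round(4),k.sum(),rc)
E
python3 - <<'E'
from tr import *
for n in ('scene','top'):
    ftray(n,np.array([.5234,.2602]),.152)
E
```

```text
scene plane [-0.0904  0.0171  0.1513] 620 ((526.915283203125, 259.19580078125), (202.36557006835938, 82.14481353759766), 7.3863091468811035)
top plane [-0.0557 -0.2768  0.1406] 411 ((526.6802368164062, 238.5299530029297), (201.4902801513672, 43.831295013427734), 5.854957103729248)
```

Run:
```python
from tr import *
plan((.5246,.2613,.075),7.2,step=1.5)
```

```text
[0.1, 0.1, 1.2, -0.001]
[0.1, 0.1, 1.2, -0.001]
[0.1, 0.1, 1.2, -0.001]
[0.1, 0.1, 1.2, -0.001]
[0.13, 0.06, 1.24, -0.001]
```

send_rows(motion=[0.15, 0, 1.2, 0, 0.5, 0.15, 0, 1.3, 0, 0.5, 0.15, 0.1, 1.2, 0, 0.5, 0.15, 0.1, 1.2, 0, 0.5, 0.1, 0, 0.6, 0, 0.5, 0, 0, 0, 0, 0.5])

```text
time: 31.75
eef_pos: [0.526, 0.2602, 0.078]
tcp_rot: [0.997, 0.058, -0.051, -0.03]
contact_force: [0.7, -0.2, -2.0]
opening: 0.083
```

Run:
```python
from tr import *
show(); s,M,t=st(); print(M[:,2].round(3)); p=s['eef_pos']
ftray('scene',p[:2],p[2]-.0194+.036,sl=(-.09,.017))
(im,d),q=cam('scene'); cv2.imwrite('pics/s28.png',cv2.resize(im[120:260,350:490,::-1],None,fx=4.2,fy=4.2))
```

```text
t 31.75 p [526.  260.2  78. ] th 6.89 tilt 6.79 F [ 0.7 -0.2 -2. ] open 0.71 j [0.25 0.31 1.86 0.09 1.07 0.09]
[-0.105  0.055 -0.993]
scene plane [-0.0888  0.0155  0.0934] 576 ((528.611328125, 259.32861328125), (202.5001983642578, 82.46232604980469), 7.073816299438477)
```

View pics/s28.png

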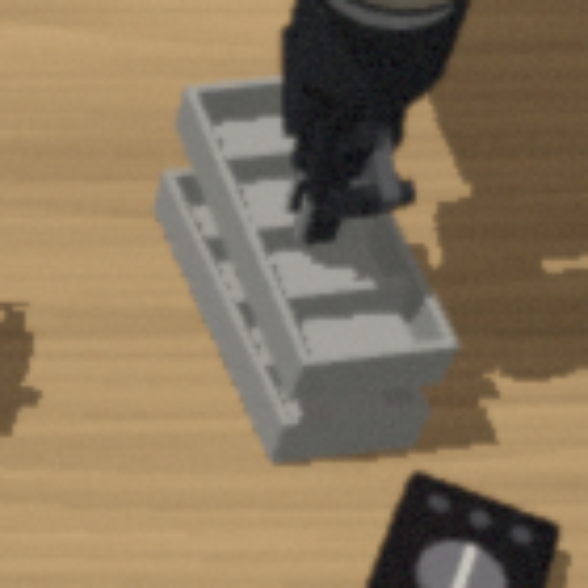

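send_rows(motion=[0.05, -0.05, 0.7, -0.007, 0.5, 0.05, 0, 0.6, 0, 0.5, 0, 0, 0, 0, 0.5])

```text
time: 32.15
eef_pos: [0.5274, 0.2623, 0.0667]
tcp_rot: [0.996, 0.062, -0.048, -0.031]
contact_force: [-0.3, -0.5, -3.1]
opening: 0.088
```

Run:
```python
from tr import *
show(); s,M,t=st(); print(M[:,2].round(3)); p=s['eef_pos']
ftray('scene',p[:2],p[2]-.0194+.036,sl=(-.09,.017))
```

```text
t 32.15 p [527.4 262.3  66.7] th 7.35 tilt 6.58 F [-0.3 -0.5 -3.1] open 0.75 j [0.26 0.32 1.86 0.09 1.04 0.08]
[-0.1    0.056 -0.993]
scene plane [-0.0794  0.0212  0.0819] 587 ((530.020751953125, 261.309326171875), (203.47711181640625, 81.92127227783203), 7.724019527435303)
```

send_rows(motion=[-0.2, 0.1, 0.3, 0.003, 0.5, -0.05, 0.05, 0.3, 0, 0.5, 0, 0, 0, 0, 0.5])

```text
time: 32.5
eef_pos: [0.5248, 0.2609, 0.0615]
tcp_rot: [0.997, 0.061, -0.048, -0.031]
contact_force: [0.2, 0.4, -1.7]
opening: 0.088
```

Run:
```python
from tr import *
show(); s,M,t=st(); print(M[:,2].round(3)); p=s['eef_pos']
ftray('scene',p[:2],p[2]-.0194+.036,sl=(-.08,.017))
```

```text
t 32.5 p [524.8 260.9  61.5] th 7.17 tilt 6.51 F [ 0.2  0.4 -1.7] open 0.75 j [0.25 0.32 1.87 0.09 1.03 0.08]
[-0.098  0.056 -0.994]
scene plane [-0.0766  0.0208  0.077 ] 537 ((527.7179565429688, 260.1446228027344), (202.90322875976562, 81.45100402832031), 7.199843406677246)
```

Tray_a lines up with tray_b within a millimetre. Lowering until contact and pressing to level it.

send_rows(motion=[0.05, 0, 0.5, -0.003, 0.5, 0.05, 0, 0.5, 0, 0.5, 0.05, 0, 0.5, 0, 0.5, 0.05, 0, 0.5, 0, 0.5])

```text
time: 32.95
eef_pos: [0.5258, 0.2629, 0.0498]
tcp_rot: [0.996, 0.063, -0.049, -0.031]
contact_force: [-16.9, -10.4, 38.7]
opening: 0.085
```

Run:
```python
from tr import *
show(); s,M,t=st(); print(M[:,2].round(3)); p=s['eef_pos']
ftray('scene',p[:2],p[2]-.0194+.036,sl=(-.08,.017))
(im,d),q=cam('scene'); cv2.imwrite('pics/s29.png',cv2.resize(im[120:260,350:490,::-1],None,fx=4.2,fy=4.2))
```

```text
t 32.95 p [525.8 262.9  49.8] th 7.46 tilt 6.66 F [-16.9 -10.4  38.7] open 0.73 j [0.26 0.35 1.87 0.09 1.02 0.08]
[-0.102  0.055 -0.993]
scene plane [ 0.0039 -0.0038  0.0647] 553 ((528.3082885742188, 262.9400634765625), (202.00315856933594, 82.56980895996094), 6.56215238571167)
```

View pics/s29.png

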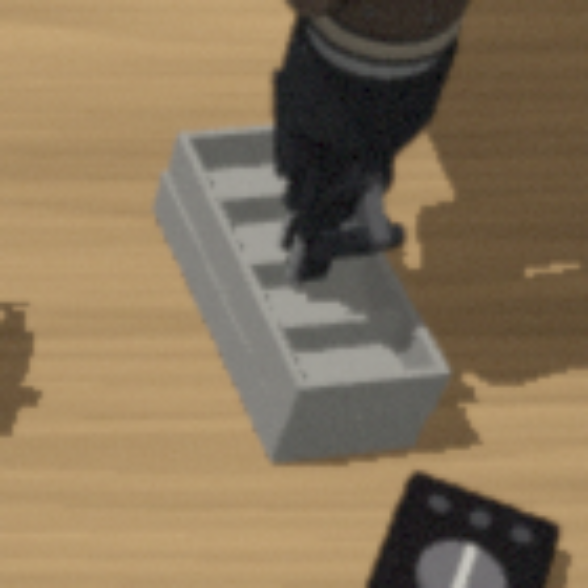

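send_rows(motion=[0, 0, -0.2, 0, 0.7, 0, 0, 0, 0, 1.2, 0, 0, 0, 0, 2, 0, 0, 0, 0, 3.5, 0, 0, 0, 0, 4], grip_force=20)

```text
time: 33.55
eef_pos: [0.5281, 0.2631, 0.0549]
tcp_rot: [0.996, 0.063, -0.047, -0.031]
contact_force: [0.6, 0.2, 0.1]
opening: 0.47
```

Run:
```python
from tr import *
show()
ftray('scene',np.array([.526,.262]),.067,sl=(0,0))
```

```text
t 33.55 p [528.1 263.1  54.9] th 7.46 tilt 6.41 F [0.6 0.2 0.1] open 4.01 j [0.26 0.34 1.86 0.09 1.02 0.08]
scene plane [0.0022 0.0031 0.0651] 564 ((528.8901977539062, 261.3970642089844), (204.66920471191406, 82.49864196777344), 7.6431779861450195)
```

send_rows(motion=[-0.1, 0, -1.5, 0, 4, -0.3, 0, -3, 0, 4, -0.4, 0, -4, 0, 4, -0.4, 0, -4, 0, 4, -2, 0, -3, 0, 4, -3, -1, -1, 0, 4, -3, -3, 0, 0, 4, -3, -3, 0, 0, 4, 0, 0, 0, 0, 4])

```text
time: 34.5
eef_pos: [0.4134, 0.3076, 0.2494]
tcp_rot: [0.997, 0.061, -0.044, -0.032]
contact_force: [0.5, -0.3, 0.4]
opening: 0.473
```

Run:
```python
from kit import *
from tr import ftray,tray
show()
for n in ('scene','top'): ftray(n,np.array([.526,.262]),.067,sl=(0,0))
mods()
for n in ('scene','top'):
    (im,d),p=cam(n); cv2.imwrite(f'pics/f_{n}.png',im[:,:,::-1])
    P=pts(d,p).reshape(-1,3)
    # lower tray outline: points on outer sides z .01-.03
    q=P[(P[:,2]>.012)&(P[:,2]<.030)&(abs(P[:,0]-.525)<.13)&(abs(P[:,1]-.26)<.075)]
    print(n,'low',len(q),cv2.minAreaRect((q[:,:2]*1000).astype(np.float32)))
    for t in ('transformer','capacitor'):
        for r in spotter.trace(t,n)[:1]: print(t,np.median(P.reshape(420,560,3)[r['mask']],0).round(3))
```

```text
t 34.5 p [413.4 307.6 249.4] th 7.23 tilt 6.27 F [ 0.5 -0.3  0.4] open 4.04 j [ 0.4  -0.06  1.92  0.09  1.34  0.25]
scene plane [0.0001 0.0027 0.0651] 639 ((528.6119995117188, 260.982421875), (203.34939575195312, 82.69541931152344), 7.273056983947754)
top plane [0.0048 0.0025 0.0653] 715 ((526.1043090820312, 260.5736083984375), (200.05587768554688, 81.72450256347656), 7.454929351806641)
-74 plate 94 [[-1.0, -86.0, 57.0], [8.0, -74.0, 70.0], [11.0, -63.0, 72.0]] far [ 22.  -74.6  32. ] near [-20.5 -72.7  32.7]
-26 plate 97 [[-0.0, -37.0, 58.0], [8.0, -26.0, 69.0], [11.0, -14.0, 72.0]] far [ 22.3 -26.4  32.2] near [-20.5 -26.2  32.4]
26 plate 101 [[-5.0, 14.0, 58.0], [3.0, 26.0, 70.0], [7.0, 37.0, 72.0]] far [21.5 25.9 32.4] near [-23.6  24.6  33.1]
74 plate 94 [[-4.0, 62.0, 57.0], [4.0, 75.0, 69.0], [8.0, 85.0, 72.0]] far [21.8 75.7 32.8] near [-23.6  73.3  33. ]
scene low 420 ((543.9641723632812, 228.86521911621094), (214.84715270996094, 75.82827758789062), 29.5948543548584)
transformer [0.391 0.069 0.033]
capacitor [ 0.431 -0.048  0.035]
top low 159 ((539.7789306640625, 254.99008178710938), (236.81817626953125, 79.83330535888672), 4.271818161010742)
transformer [0.376 0.068 0.04 ]
capacitor [ 0.416 -0.048  0.044]
```

View pics/f_scene.png

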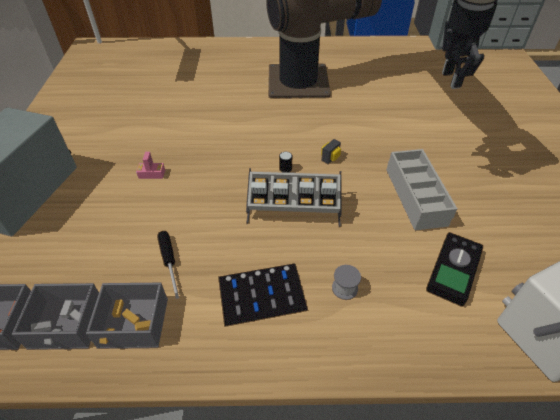

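View pics/f_top.png

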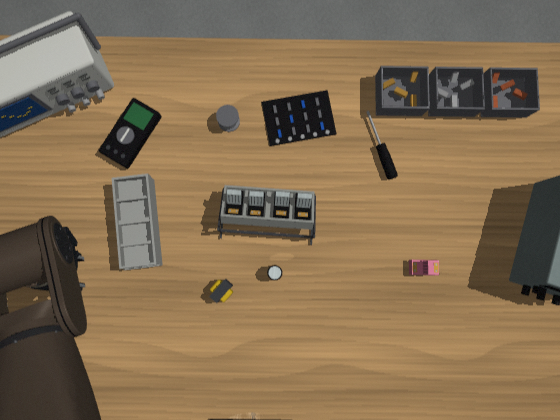

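The pictures show the four modules in the kit tray (scene row 192), the two trays stacked squarely at scene (419,190), and the bystanders where they were. Handing in.

Run:
```python
from plan import *
print(workorder.sign_off()); show()
```

```text
the job is handed in; nothing more can be done
None
the job is handed in; nothing more can be done
```

The job is handed in at about 35 s of the 72 s. Both modules are in the kit tray and the emptied tray is stacked on the other one. Sign-off gives no verdict, so this rests on my own camera checks.

- **Modules:** I pinched module3 and module4 by the plate and set them in the two free pockets. The tool could not tilt, so each one hung up on the lower wall. I pressed each flat with closed fingertips. In the last check all four block tops read about 32 mm above the tray's underside, near and far, and the plate tops were level. The two new modules sit about 4 mm down-slope of centre (limit 8 mm).
- **Tray:** The arm built up tilt while carrying tray_a, so it reached the stack sloping about 5°. Pressing it down levelled it. In the last check its rim was 65 mm high, about 67 mm allowing for the cameras reading rims about 2 mm low, so it is nested. It was level within 0.005 rad, with the same yaw as tray_b.
- **Less certain:** Tray_a ended 3 to 4 mm from where I first measured tray_b (limit 7 mm). I could not measure tray_b separately once it was covered, so I can't say how much of that is nesting play and how much is tray_b having moved.
- **Bystanders:** The transformer and capacitor measured within a millimetre of their starting positions. The screwdriver, meter, board, spool and pink look-alike looked unmoved in the pictures.

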